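# Load the curing carousel with LED modules from a press-to-tip tray

### The arm

A 6-joint arm with a two-finger parallel gripper is mounted at the origin on the work surface. World frame = base frame: x ahead of the robot, y to its left, z up, the work surface at z = 0. Lengths are in m, angles in rad, forces in N, time in s.
With the tool pointing down it reaches from about 0.25 to 0.775 m from the base axis. Payload 8.9 kg.
Tool frame: the origin (TCP) lies midway between the tips of the shut fingers; the grasp point (between the pads) lies 19 mm behind it; z points along the fingers, y is the line along which they close (so a half turn about z gives the same grasp; the last joint's range is limited). The gripper opens to 85 mm and grips with 20 to 120 N. Pads are 22 mm wide; open, the fingers measure 114 mm over their backs; the gripper's body (76 mm by 85 mm) begins 54 mm behind the grasp point. The pads swing forward as they close: fully open they stand 13 mm farther back than shut.
Start: joints at [-1.347, 0.291, -0.153, 1.127, 0, 1.431], TCP at [0.186, -0.491, 0.231] pointing down, gripper open.
Joint ranges: [-2.52, 2.52], [-0.91, 1.74], [-1.3, 1.37], [-1.96, 2.02], [-1.52, 1.47], [-3.14, 3.14]. Speed limits (rad/s): [2.22, 2.22, 2.79, 3.14, 3.14, 3.14].

### API

Orientations are given as a unit quaternion [w, x, y, z].
In Python, from workcell import ctrl, optics gives the robot as it stands.
- The arm moves only by the tool send_rows, never from a script. Its argument "plan" is a list that holds one entry, the list of rows, each a list of 7 numbers: the shift along the tool's x, y, z scaled (see below), then the turn, a rotation vector about the tool's x, y, z scaled (see below), then the gripper command: -1 is shut, 1 is fully open, values between are in proportion. In form: [[[tx, ty, tz, rx, ry, rz, jaw], ...]]. A call has 1 to 5 rows; each row is the pose to reach, as a shift and turn from the pose commanded when the call began, along the tool's axes at that moment, turning the shorter way round; what a row does not reach only later rows make up. The controller multiplies each number of a shift by 15 cm and each number of a turn by pi rad. A row lasts 1/10 s, in which the tool goes at most 50 mm and 8.59 degrees, less where a joint would pass 70% of its speed; a pose out of reach is approached as far as the arm can. A call with a number of a shift or a turn outside -1 to 1 is refused whole. A call with a gripper value outside its range is refused whole. The fingers move at their own pace and stop on an object; the grip force is fixed at half the most. Time passes only in rows, so rows that repeat a pose let the fingers close. It gives the time, the measured TCP pose, the force, the opening and the grip force at its end, in the units of the state.
- ctrl.state(): the state, without advancing time (a new reading comes with each control period).
- optics.capture(name): name is "scene" or "side" or "wrist"; returns the picture (400x640x3 uint8, red, green, blue); there is no depth.
- optics.get_calibration(name): a dict with "K" (3x3 intrinsics, pixels), "dist" ([k1, k2, p1, p2, k3] as OpenCV has them; the pictures are not rectified), "camera_from_world" (4x4, takes a point from world to camera coordinates). Camera axes: x right, y down, z forward; pixel columns grow to the right and rows downward; lengths in m; the calibration is good to about 2 mm. A picture is of the moment at which its call begins: read the wrist's pose just before it. get_calibration takes no time and is no camera call; for the wrist camera it gives the pose at the moment of the call.
- ctrl.close_job(): hands the job in; it is judged then, once.
The state is a dict: "time_s": time; "qpos": joint angles; "dq": joint speeds; "effort": joint torques, N m; "tool_pos": TCP position; "ee_rot": TCP orientation; "ft_force": force on the tool from outside, world axes, zero at the start; "torque": the same for the moment, N m; "finger_gap": finger opening in m; "grip_force": force on a finger pad.
Only numpy, scipy, OpenCV 4.12 (cv2) and the standard library are available. Lean on these libraries where they do the work, as an engineer would, in place of code of your own. Each camera call takes 0.05 s, during which the arm holds its last target. There are 200 camera calls.

### The job

Load the curing carousel with every LED module in the blue tray: press the end of a module that lies over its finger well so that it tips up, take it out and lay it flat and face up in the empty nest at the open front of the dial, then swing the dial on by a red post to its next detent, so that the module goes under the amber guard and an empty nest comes to the front. When all modules lie in nests under the guard, with an empty nest at the front and the dial at rest in its detent, press the green start button fully down and let it come up again; leave the other things on the bench where they are.

Things in the scene. Friction and masses are not known exactly. Their poses are not given: they have to be found in the camera images.
- tray: blue storage tray fixed to the bench, 86 (x) x 198 (y) x 36 (z) mm; origin at the centre of its underside. Four pockets, each 73.5 mm long (x), 36 mm wide, their middles at y = -72, -24, 24, 72 mm (pockets 0 to 3). The +x half of a pocket has a flat ledge 10 mm below the tray's face; the -x half is a finger well, 42 mm wide, its black floor sloping down at 34 degrees to the -x wall
- edge0 (a point): middle of the edge where pocket 0's ledge ends and its well begins (1 mm to -x of the pocket's middle, 10 mm below the tray's face; axes as the tray's). Press a module's -x end down 5 to 8 mm, fingertips about 20 mm to -x of this edge, a few N: it tips over the edge and stays on the slope, tilted 34 degrees, -x end against the wall, +x end standing up, underside 10 mm and top 18 mm above the face
- module0: LED module, an aluminium plate 72 (x) x 34 (y) x 10 (z) mm of about 65 g, with a white board and a round yellow LED in the middle of its upper (+z) face, bare at both ends. Origin: centre of its underside. At the start it lies in tray pocket 0, its top flush with the tray's face, its x along the tray's x (either end may go inwards in a nest). May be absent (None)
- module1: LED module, an aluminium plate 72 (x) x 34 (y) x 10 (z) mm of about 65 g, with a white board and a round yellow LED in the middle of its upper (+z) face, bare at both ends. Origin: centre of its underside. At the start it lies in tray pocket 1, its top flush with the tray's face, its x along the tray's x (either end may go inwards in a nest). May be absent (None)
- module2: LED module, an aluminium plate 72 (x) x 34 (y) x 10 (z) mm of about 65 g, with a white board and a round yellow LED in the middle of its upper (+z) face, bare at both ends. Origin: centre of its underside. At the start it lies in tray pocket 2, its top flush with the tray's face, its x along the tray's x (either end may go inwards in a nest). May be absent (None)
- module3: LED module, an aluminium plate 72 (x) x 34 (y) x 10 (z) mm of about 65 g, with a white board and a round yellow LED in the middle of its upper (+z) face, bare at both ends. Origin: centre of its underside. At the start it lies in tray pocket 3, its top flush with the tray's face, its x along the tray's x (either end may go inwards in a nest). May be absent (None)
- carousel: curing carousel fixed to the bench: grey plinth 340 (x) x 346 (y) x 30 (z) mm with a round dial of 155 mm radius with five nests, its top face 50 mm above the bench. Origin: on the bench at the dial's axis. Most of the dial lies under a fixed amber guard; only the nest on the -x side, the open front towards the robot, can be reached
- guard (a point): middle of the guard roof's front edge at the loading bay, 20 mm to -x of the dial's axis; top 101 mm above the bench, 6 mm thick, 346 mm wide (y), reaching to 170 mm on the axis's +x side. Beyond 60 mm to either side in y the roof comes 40 mm farther forward, to 60 mm on the axis's -x side. On it, from 45 to 155 mm on the +x side, a black lamp head, top 160 mm above the bench
- dial (a joint): angle of the dial, rad, counterclockwise from above, turns without end either way; it has a spring detent every fifth of a turn (72 degrees, at whole multiples of 1.257) that draws it home from up to about 30 degrees off; 0.3 N m (2 N at a post) carries it over
- load (a point): middle of the front loading place, 100 mm to the -x side of the dial's axis, at the height of the dial's top face; when the dial rests in a detent a nest lies exactly here, its long side along the carousel's x
- nest0 (a point): middle of nest 0 of the dial (numbered counterclockwise from above), on the dial's top face, 100 mm from the axis: a shallow frame of black strips 3.5 mm high, inside 78 mm (along the radius) x 40 mm. Turns with the dial
- nest1 (a point): middle of nest 1 of the dial (numbered counterclockwise from above), on the dial's top face, 100 mm from the axis: a shallow frame of black strips 3.5 mm high, inside 78 mm (along the radius) x 40 mm. Turns with the dial
- nest2 (a point): middle of nest 2 of the dial (numbered counterclockwise from above), on the dial's top face, 100 mm from the axis: a shallow frame of black strips 3.5 mm high, inside 78 mm (along the radius) x 40 mm. Turns with the dial
- nest3 (a point): middle of nest 3 of the dial (numbered counterclockwise from above), on the dial's top face, 100 mm from the axis: a shallow frame of black strips 3.5 mm high, inside 78 mm (along the radius) x 40 mm. Turns with the dial
- nest4 (a point): middle of nest 4 of the dial (numbered counterclockwise from above), on the dial's top face, 100 mm from the axis: a shallow frame of black strips 3.5 mm high, inside 78 mm (along the radius) x 40 mm. Turns with the dial
- post0 (a point): middle of the top of red handle post 0 on the dial: upright, round, 14 mm diameter, 30 mm tall, top 80 mm above the bench, 138 mm from the axis, halfway between nest 0 and nest 1. Posts 1 to 4 are alike, each 72 degrees on. In a detent two posts stand at the open front, 36 degrees to either side of the front nest. Turns with the dial
- start (a joint): travel of the green start button, m: 0 up, 0.006 fully pressed (about 5 N); springs back
- start_top (a point): middle of the top of the green start button (28 mm diameter, pressed straight down), on the switch pod at the front -y corner of the carousel's plinth
- cleaner: white plastic cleaner bottle with red cap, 56 mm diameter, 150 mm tall; origin at the centre of its foot. A bystander
- solder_reel: green reel of solder, 54 mm diameter, 40 mm tall, standing flat; origin at the centre of its underside. A bystander
- tape: yellow roll of adhesive tape lying flat, 90 mm outside, 64 mm hole, 18 mm high; origin at the centre of its underside. A bystander
- screwdriver: red-handled screwdriver, 200 mm long, 26 mm thick handle, lying along its own x, handle to -x. A bystander
- spanner: steel spanner, 180 mm long, 8 mm thick, lying along its own x. A bystander

How it is judged:
By the outcome, as a careful person would: the job done as asked, in the order asked, and still so for the second after the job is handed in, with the robot touching nothing.
Of module0, module1, module2, module3 only 3 to 4 are there at a start; the rules pass over those that are not, and their reading is None.
Once in a run the grip may slacken for a moment while it holds something.
It also fails if it takes over 210 s, if anything falls off the work surface, if the arm or the gripper's body presses on something with over 40 N, if the wrist force passes 120 N, or if a joint passes its speed limit or range.

## Working session

There is one attempt and no reset: what is moved stays moved. The work goes in short steps, Python scripts to look and compute and a tool call to move; the robot and the scene stay as the last step left them, time stands still between calls to the robot, and variables do not carry over. Pictures are saved under pics/ and viewed, at most 14 in all, crops included, and the job is handed in when it is done.

Besides the shell and the picture viewer there is one more tool, called after ">>>" as name([rows], argument=value, ...), one row to a line, values as JSON. send_rows: Moves the arm, as the interface text tells. Its arguments: {"type":"object","properties":{"plan":{"type":"array","items":{"type":"array","items":{"type":"array","items":{"type":"number"}}}}},"required":["plan"]}

```bash
mkdir -p pics; ls; python3 - <<'E'
from workcell import ctrl, optics
import cv2, numpy as np
s=ctrl.state(); print(s)
for n in ["scene","side"]:
    im=optics.capture(n); cv2.imwrite(f"pics/{n}0.png",im[:,:,::-1])
    c=optics.get_calibration(n); print(n,np.round(c["K"],1).tolist(),c["dist"],np.round(c["camera_from_world"],3).tolist())
E
```

```text
pics
{'time_s': 0.0, 'qpos': array([-1.34731414e+00,  2.91292435e-01, -1.54114685e-01,  1.12666459e+00,
        1.85797504e-05,  1.43152775e+00]), 'dq': array([-0.00038507,  0.00145615, -0.00086698, -0.0011632 ,  0.00122348,
       -0.0014018 ]), 'effort': array([ 2.75582177e-03, -5.37141109e+01,  3.31376481e+01,  1.58950413e-02,
        7.87220870e-05,  9.24546626e-07]), 'tool_pos': array([ 0.18622619, -0.4904152 ,  0.23073032]), 'ee_rot': array([-6.37517343e-04,  9.83596329e-01,  1.80382523e-01, -1.75615812e-05]), 'ft_force': array([-0.71681287,  0.56141545, -0.36749965]), 'torque': array([-0.04266257,  0.0412289 , -0.03866188]), 'grip_force': 0.0, 'finger_gap': 0.08550255618378601}
scene [[482.7, 0.0, 324.2], [0.0, 482.7, 197.5], [0.0, 0.0, 1.0]] [-0.06185883  0.          0.          0.          0.        ] [[0.657, 0.754, 0.005, -0.357], [0.647, -0.56, -0.517, -0.297], [-0.387, 0.342, -0.856, 1.531], [0.0, 0.0, 0.0, 1.0]]
side [[428.3, 0.0, 323.1], [0.0, 428.3, 200.8], [0.0, 0.0, 1.0]] [0.00508429 0.         0.         0.         0.        ] [[-0.849, -0.528, -0.008, 0.454], [-0.301, 0.497, -0.814, 0.237], [0.434, -0.688, -0.581, 0.709], [0.0, 0.0, 0.0, 1.0]]
```

View pics/scene0.png

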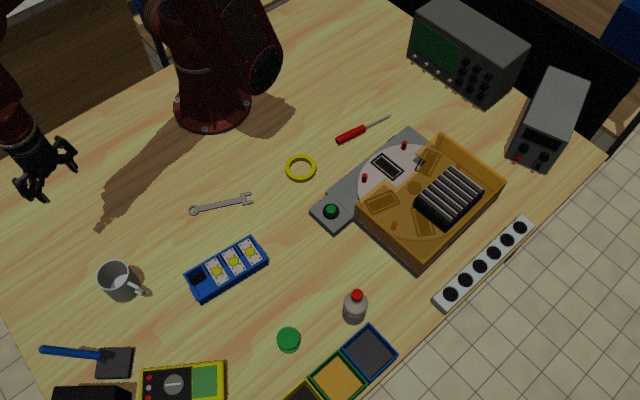

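View pics/side0.png

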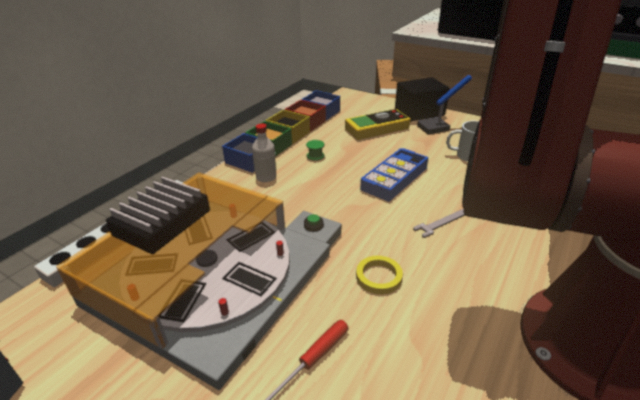

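The scene shows three modules: the tray is around (227,268), the empty pocket at (197,275), the front posts at (365,178) and (404,145), and the button at (331,211). The side view shows the posts at (223,306) and (280,247), the button at (313,222) and the tray at (395,174).

```bash
cat > h.py <<'E'
from workcell import ctrl, optics
import cv2, numpy as np
from scipy.spatial.transform import Rotation as R
def ray(c,px):
    u=cv2.undistortPoints(np.array([[px]],float),np.array(c["K"]),np.array(c["dist"]))[0,0]
    T=np.array(c["camera_from_world"]); r=T[:3,:3].T
    return -r@T[:3,3], r@np.array([u[0],u[1],1.])
def onz(c,px,z):
    o,d=ray(c,px); return o+d*(z-o[2])/d[2]
def cross(r1,r2):
    A=np.stack([r1[1],-r2[1]],1); t=np.linalg.lstsq(A,r2[0]-r1[0],rcond=None)[0]
    p,q=r1[0]+t[0]*r1[1],r2[0]+t[1]*r2[1]; return (p+q)/2,np.linalg.norm(p-q)
def proj(c,P):
    T=np.array(c["camera_from_world"])
    return cv2.projectPoints(np.atleast_2d(P).astype(float),cv2.Rodrigues(T[:3,:3])[0],T[:3,3],np.array(c["K"]),np.array(c["dist"]))[0][:,0]
def blobs(im,lo,hi,amin=15):
    h=cv2.cvtColor(im,cv2.COLOR_RGB2HSV); m=cv2.inRange(h,np.array(lo),np.array(hi))
    n,l,s,ce=cv2.connectedComponentsWithStats(m)
    return [(np.round(ce[i],1).tolist(),s[i].tolist()) for i in range(1,n) if s[i][4]>=amin],l
def move(pos,yaw,tilt=None,Rt=None):
    """send_rows 6 numbers to go from the present pose (assumed = commanded) to pos, tool down, closing line (tool y) at yaw"""
    s=ctrl.state(); q=s["ee_rot"]; R0=R.from_quat([q[1],q[2],q[3],q[0]])
    if Rt is None:
        Rt=min((down(yaw+k) for k in (0,np.pi)),key=lambda r:(R0.inv()*r).magnitude())
    d=R0.inv().apply(np.array(pos)-s["tool_pos"])/.15; w=(R0.inv()*Rt).as_rotvec()/np.pi
    return np.round(np.r_[d,w],4).tolist(), np.round(s["tool_pos"],4).tolist()
def down(yaw):
    y=np.array([np.cos(yaw),np.sin(yaw),0]); z=np.array([0,0,-1.]); x=np.cross(y,z)
    return R.from_matrix(np.stack([x,y,z],1))
E
python3 - <<'E'
from h import *
for n in ["scene","side"]:
    im=cv2.imread(f"pics/{n}0.png")[:,:,::-1].copy(); c=optics.get_calibration(n)
    for nm,lo,hi,z in [("yel",(22,120,110),(34,255,255),.038),("red",(0,150,70),(6,255,255),.07),("red2",(174,150,70),(180,255,255),.07),("grn",(50,100,40),(90,255,255),.05),("blue",(105,150,60),(125,255,255),.036)]:
        for ce,s in blobs(im,lo,hi)[0]:
            print(n,nm,ce,s,np.round(onz(c,ce,z),4))
E
```

```text
scene yel [300.2, 166.5] [285, 154, 32, 26, 321] [0.391  0.0421 0.038 ]
scene yel [249.5, 251.1] [246, 248, 9, 8, 57] [ 0.5081 -0.2221  0.038 ]
scene yel [233.1, 260.8] [229, 257, 9, 9, 58] [ 0.5026 -0.2695  0.038 ]
scene yel [216.2, 270.9] [212, 267, 10, 9, 62] [ 0.4973 -0.3174  0.038 ]
scene yel [195.1, 377.4] [139, 360, 85, 40, 630] [ 0.6777 -0.5004  0.038 ]
scene yel [300.9, 388.7] [280, 377, 44, 23, 84] [ 0.8502 -0.3362  0.038 ]
scene yel [332.7, 396.5] [330, 394, 7, 6, 15] [ 0.9085 -0.2941  0.038 ]
scene red [175.8, 106.3] [173, 103, 7, 9, 32] [-0.0048 -0.1131  0.07  ]
scene red [220.3, 126.2] [208, 120, 24, 12, 113] [ 0.1472 -0.0558  0.07  ]
scene red [350.6, 133.3] [336, 125, 30, 18, 193] [0.4142 0.212  0.07  ]
scene red [404.3, 142.3] [402, 141, 5, 4, 15] [0.5377 0.3057 0.07  ]
scene red [356.9, 294.1] [351, 289, 12, 11, 99] [ 0.7779 -0.1029  0.07  ]
scene red [148.8, 377.2] [146, 375, 6, 6, 25] [ 0.6215 -0.5757  0.07  ]
scene red [147.7, 397.4] [145, 395, 6, 5, 25] [ 0.6562 -0.5996  0.07  ]
scene grn [428.7, 27.6] [423, 24, 12, 8, 15] [0.2368 0.7454 0.05  ]
scene grn [330.5
[... 1668 characters left out ...]
2.1] [301, 320, 46, 46, 671] [0.3601 0.2762 0.07  ]
side grn [624.9, 48.4] [608, 40, 32, 18, 275] [ 0.045  -1.7031  0.05  ]
side grn [363.5, 120.8] [354, 117, 21, 9, 116] [ 0.6822 -0.4701  0.05  ]
side grn [273.6, 126.0] [269, 124, 10, 5, 26] [ 0.8949 -0.301   0.05  ]
side grn [285.1, 129.9] [280, 126, 10, 8, 35] [ 0.8501 -0.2975  0.05  ]
side grn [250.7, 132.1] [246, 129, 9, 7, 35] [ 0.9275 -0.2345  0.05  ]
side grn [315.0, 144.4] [307, 140, 17, 10, 123] [ 0.7267 -0.2674  0.05  ]
side grn [313.0, 218.2] [307, 215, 13, 7, 72] [0.5513 0.013  0.05  ]
side blue [453.5, 89.2] [437, 76, 34, 27, 166] [ 0.5405 -0.8971  0.036 ]
side blue [403.4, 156.5] [394, 154, 17, 6, 58] [ 0.5007 -0.3538  0.036 ]
```

```bash
python3 - <<'E'
from h import *
a=cv2.imread("pics/scene0.png"); b=cv2.imread("pics/side0.png")
A=cv2.resize(a[225:310,170:280],(600//2+88,300),interpolation=3); B=cv2.resize(b[140:205,350:440],(412,300),interpolation=3)
C=cv2.resize(a[120:230,300:440],(388,300),interpolation=3); D=cv2.resize(b[200:330,150:350],(412,300),interpolation=3)
v=np.vstack([np.hstack([A,B]),np.hstack([C,D])]); v=np.clip(v.astype(float)*1.6,0,255).astype(np.uint8)
cv2.imwrite("pics/z.png",v); print(v.shape)
cs={n:optics.get_calibration(n) for n in("scene","side")}
# crossed measurements
pr={"postR":((404.3,142.3),(222.1,301.7)),"btn":((330.5,208.6),(313,218.2)),"l1":((216.2,270.9),(400.3,162.6)),"l3":((249.5,251.1),(380.3,178.3))}
for k,(p,q) in pr.items(): print(k,cross(ray(cs["scene"],p),ray(cs["side"],q)))
im=a[:,:,::-1].copy(); 
for ce,s in blobs(im[120:230,300:440].copy(),(0,110,50),(10,255,255),5)[0]: print(ce[0]+300,ce[1]+120,s)
for ce,s in blobs(im[120:230,300:440].copy(),(168,110,50),(180,255,255),5)[0]: print(ce[0]+300,ce[1]+120,s)
E
```

```text
(600, 800, 3)
postR (array([0.53960559, 0.30121106, 0.07564555]), np.float64(0.001769450283051171))
btn (array([0.55316574, 0.01170512, 0.04824467]), np.float64(0.0016962215369641582))
l1 (array([ 0.49535865, -0.31789509,  0.03640521]), np.float64(0.00253295796761161))
l3 (array([ 0.5066031 , -0.22222576,  0.0364568 ]), np.float64(0.00167422805028483))
350.3 133.8 [35, 5, 31, 20, 235]
404.2 143.0 [102, 21, 5, 7, 20]
364.1 174.9 [62, 53, 5, 5, 19]
```

View pics/z.png

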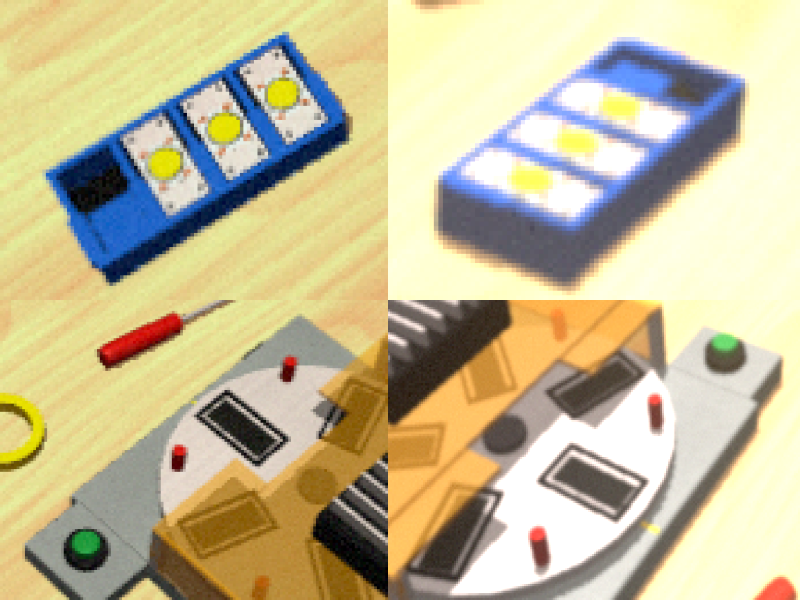

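The crops show the tray wells on the robot side (tray x is about world +x). Pocket 0 is empty and pockets 1–3 are full. The front nest is empty, with a post on each side.

```bash
python3 - <<'E'
from h import *
cs={n:optics.get_calibration(n) for n in("scene","side")}
A,g=cross(ray(cs["scene"],(404.3,142.5)),ray(cs["side"],(222.1,301.7)));B,g2=cross(ray(cs["scene"],(364.1,174.9)),ray(cs["side"],(279.1,243.2)))
print(A,g,B,g2,np.linalg.norm((A-B)[:2]))
y=(A-B)[:2]/np.linalg.norm((A-B)[:2]); x=np.array([y[1],-y[0]]); m=(A+B)[:2]/2
ax=m+x*.1116; print("car yaw",np.arctan2(x[1],x[0]),"axis",ax,"load",ax-.1*x)
l1=np.array([.4954,-.3177]);l3=np.array([.5066,-.2221]); yt=(l3-l1)/np.linalg.norm(l3-l1); print("tray yaw",np.arctan2(-yt[0],yt[1]), np.linalg.norm(l3-l1))
print(move((.42,-.27,.25),np.arctan2(yt[1],yt[0])))
E
```

```text
[0.53991331 0.30097235 0.07522906] 0.0017781433642942393 [0.54587882 0.1387153  0.07614464] 0.0013643142125204558 0.16236668372795995
car yaw 0.03674924595930731 axis [0.65442071 0.22394412] load [0.55448823 0.22027002]
tray yaw -0.11662318985872577 0.0962538310925856
([1.9785, -0.8209, -0.1267, -0.0004, 0.0, 0.1526], [0.1862, -0.4904, 0.2308])
```

>>> send_rows([
  [[0.25, -0.1, -0.03, 0, 0, 0, 1], [0.5, -0.2, -0.06, 0, 0, 0, 1], [0.75, -0.3, -0.09, 0, 0, 0, 1], [0.99, -0.41, -0.12, 0, 0, 0, 1], [0.99, -0.41, -0.12, 0, 0, 0, 1]],
])

```text
time_s: 0.6
tool_pos: [0.3058, -0.3776, 0.2497]
ee_rot: [-0.0, 0.983, 0.182, 0.001]
ft_force: [-0.5, -0.2, -0.1]
finger_gap: 0.0856
grip_force: 0.0
```

>>> send_rows([
  [[0.25, -0.1, 0, 0, 0, 0.03, 1], [0.5, -0.2, 0, 0, 0, 0.07, 1], [0.75, -0.3, 0, 0, 0, 0.11, 1], [0.99, -0.41, 0, 0, 0, 0.1526, 1], [0.99, -0.41, 0, 0, 0, 0.1526, 1]],
])

```text
time_s: 1.1
tool_pos: [0.4224, -0.2677, 0.2489]
ee_rot: [-0.001, 0.998, -0.06, 0.0]
ft_force: [-0.9, -0.4, 0.5]
finger_gap: 0.0855
grip_force: 0.0
```

```bash
python3 - <<'E'
from h import *
s=ctrl.state(); c=optics.get_calibration("wrist"); im=optics.capture("wrist"); cv2.imwrite("pics/w1.png",im[:,:,::-1])
print(s["time_s"],s["tool_pos"],s["ft_force"])
T=np.array(c["camera_from_world"]); print("cam at",-T[:3,:3].T@T[:3,3],"fwd",T[2,:3])
for ce,t in blobs(im,(22,120,110),(34,255,255),100)[0]: print(ce,t,np.round(onz(c,ce,.0375),4))
E
```

```text
1.1 [ 0.4224183  -0.26773338  0.24894627] [-0.85179751 -0.38192291  0.47445001]
cam at [ 0.49537882 -0.27766258  0.39159585] fwd [-0.28389858  0.0351171  -0.95821104]
[264.3, 101.1] [254, 91, 21, 21, 345] [ 0.5077 -0.2226  0.0375]
[307.5, 100.6] [298, 90, 20, 22, 338] [ 0.5024 -0.2702  0.0375]
[350.9, 100.2] [341, 90, 21, 21, 347] [ 0.4972 -0.3179  0.0375]
[86.2, 226.8] [55, 197, 63, 61, 1425] [0.3861 0.0312 0.0375]
```

View pics/w1.png

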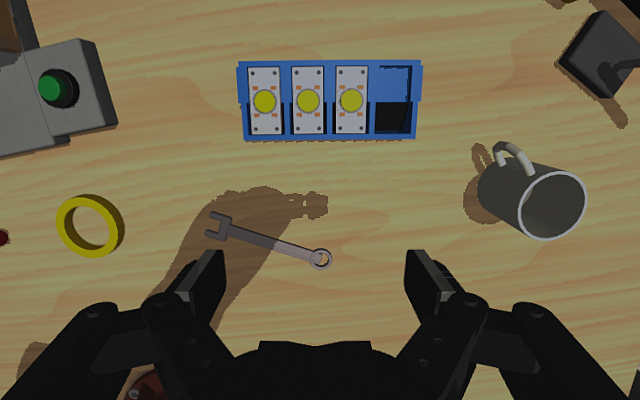

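The wrist picture shows the tray with LEDs at (264,101), (307,101) and (351,100) and the empty pocket at (392,100). These agree with the fixed cameras to 2 mm, so I'll press module 1.

```bash
cat >> h.py <<'E'
TY=-.113; tx=np.array([np.cos(TY),np.sin(TY)]); M={1:(.4964,-.3178),2:(.5017,-.2696),3:(.5072,-.2224)}
def tpt(i,s,z): return np.r_[np.array(M[i])+s*tx,z]
def tray_up(a=np.radians(34)):   # tool axis leaning so that it is square to a tipped module
    n=np.r_[-np.sin(a)*tx,np.cos(a)]; y=np.array([-tx[1],tx[0],0]); z=-n
    return R.from_matrix(np.stack([np.cross(y,z),y,z],1))
def grasp(i,s=.026,up=.004,back=0):
    a=np.radians(34); e=tpt(i,-.001,.026); u=np.r_[np.cos(a)*tx,np.sin(a)]; n=np.r_[-np.sin(a)*tx,np.cos(a)]
    return e+s*u+(up+back)*n
E
python3 - <<'E'
from h import *
print(move(tpt(1,-.021,.05),np.pi/2+TY))
E
```

```text
([0.3958, 0.266, 1.3257, -0.0001, 0.0002, -0.0003], [0.4212, -0.2691, 0.2489])
```

>>> send_rows([
  [[0.2, 0.13, 0.3, 0, 0, 0, -1], [0.3958, 0.266, 0.6, 0, 0, 0, -1], [0.3958, 0.266, 0.8, 0, 0, 0, -1], [0.3958, 0.266, 0.99, 0, 0, 0, -1], [0.3958, 0.266, 0.99, 0, 0, 0, -1]],
])

```text
time_s: 1.65
tool_pos: [0.4714, -0.3161, 0.0966]
ee_rot: [-0.002, 0.998, -0.058, -0.003]
ft_force: [0.1, 0.1, 0.8]
finger_gap: 0.0122
grip_force: 0.0
```

>>> send_rows([
  [[0, 0, 0.1, 0, 0, 0, -1], [0, 0, 0.25, 0, 0, 0, -1], [0, 0, 0.336, 0, 0, 0, -1], [0, 0, 0.336, 0, 0, 0, -1], [0, 0, 0.336, 0, 0, 0, -1]],
])

```text
time_s: 2.15
tool_pos: [0.4748, -0.3175, 0.0515]
ee_rot: [0.0, 0.998, -0.058, 0.0]
ft_force: [0.2, 0.2, 0.5]
finger_gap: 0.0001
grip_force: 0.0
```

```bash
python3 - <<'E'
from h import *
print(move(tpt(1,-.021,.029),np.pi/2+TY),ctrl.state()["ft_force"],ctrl.state()["finger_gap"])
E
```

```text
([0.0031, -0.0145, 0.1497, 0.0002, -0.0002, -0.0011], [0.4748, -0.3175, 0.0515]) [0.18215379 0.19882209 0.50440649] 0.00012631646802104858
```

>>> send_rows([
  [[0.003, -0.0145, 0.08, 0, 0, 0, -1], [0.003, -0.0145, 0.105, 0, 0, 0, -1], [0.003, -0.0145, 0.125, 0, 0, 0, -1], [0.003, -0.0145, 0.145, 0, 0, 0, -1], [0.003, -0.0145, 0.155, 0, 0, 0, -1]],
])

```text
time_s: 2.65
tool_pos: [0.4754, -0.3149, 0.0288]
ee_rot: [0.0, 0.998, -0.058, 0.0]
ft_force: [-10.2, 8.0, 37.5]
finger_gap: 0.0001
grip_force: 18.6
```

>>> send_rows([
  [[0, 0, 0.01, 0, 0, 0, -1], [0, 0, 0.01, 0, 0, 0, -1], [0, 0, -0.2, 0, 0, 0, -1], [0, 0, -0.5, 0, 0, 0, -1], [0, 0, -0.5, 0, 0, 0, 0.3]],
])

```text
time_s: 3.15
tool_pos: [0.4783, -0.3172, 0.1075]
ee_rot: [0.003, 0.998, -0.058, 0.004]
ft_force: [-0.3, -0.1, 0.2]
finger_gap: 0.0134
grip_force: 0.0
```

```bash
python3 - <<'E'
from h import *
s=ctrl.state();print(s["tool_pos"],s["finger_gap"])
v=[]
for n,r in [("side",(140,205,350,440)),("wrist",(0,400,0,640))]:
    im=optics.capture(n)[:,:,::-1]; v.append(cv2.resize(im[r[0]:r[1],r[2]:r[3]],(400,300),interpolation=3))
cv2.imwrite("pics/p1.png",np.clip(np.hstack(v)*1.4,0,255).astype(np.uint8))
print(move(grasp(1,back=.05),0,Rt=tray_up()))
E
```

```text
[ 0.47825172 -0.31720746  0.10751519] 0.013405348084774485
([0.0714, -0.0002, 0.1194, 0.291, -0.0012, 0.9557], [0.4761, -0.3155, 0.1032])
```

View pics/p1.png

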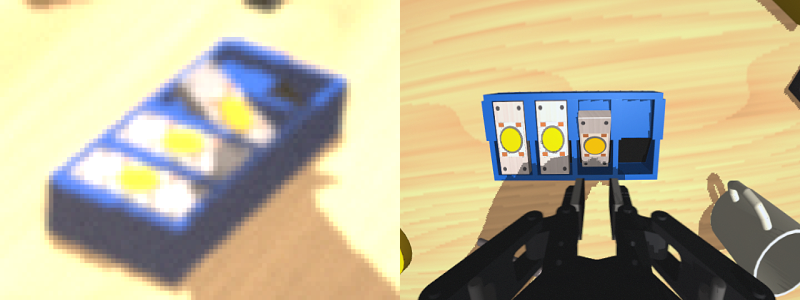

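The pictures show module 1 tipped in its well, with its +x end standing up.

```bash
cat >> h.py <<'E'
def near(Rt):
    q=ctrl.state()["ee_rot"]; R0=R.from_quat([q[1],q[2],q[3],q[0]]); return min((Rt,Rt*R.from_euler("z",np.pi)),key=lambda r:(R0.inv()*r).magnitude())
E
python3 - <<'E'
from h import *
print(move(grasp(1,back=.04),0,Rt=near(tray_up())),grasp(1))
E
```

```text
([0.1085, -0.0004, 0.1748, 0.0008, 0.1882, -0.0009], [0.4761, -0.3155, 0.1032]) [ 0.51460138 -0.31986555  0.04385517]
```

>>> send_rows([
  [[0.02, 0, 0.0, 0, 0.045, 0, 0.25], [0.05, 0, 0.05, 0, 0.09, 0, 0.25], [0.08, 0, 0.1, 0, 0.135, 0, 0.25], [0.1085, 0, 0.1748, 0, 0.188, 0, 0.25], [0.1085, 0, 0.1748, 0, 0.188, 0, 0.25]],
])

```text
time_s: 3.75
tool_pos: [0.4884, -0.3138, 0.0728]
ee_rot: [0.015, 0.955, -0.057, 0.291]
ft_force: [-1.3, -0.7, -0.2]
finger_gap: 0.0533
grip_force: 0.0
```

>>> send_rows([
  [[0, 0, 0, 0, 0, 0, 0.25], [0, 0, 0, 0, 0, 0, 0.25], [0, 0, 0, 0, 0, 0, 0.25]],
])

```text
time_s: 4.05
tool_pos: [0.4923, -0.3174, 0.0763]
ee_rot: [0.017, 0.955, -0.055, 0.29]
ft_force: [0.2, 0.3, 0.2]
finger_gap: 0.0534
grip_force: 0.0
```

```bash
python3 - <<'E'
from h import *
print(move(grasp(1,back=.0),0,Rt=near(tray_up())),ctrl.state()["finger_gap"],ctrl.state()["ft_force"])
E
```

```text
([0.0036, -0.001, 0.2629, 0.0008, 0.001, -0.0007], [0.4923, -0.3174, 0.0763]) 0.05335839948942624 [0.1653913  0.32092156 0.24130244]
```

Steady state reached; I'll approach along the tool axis and close.

>>> send_rows([
  [[0.0036, 0, 0.07, 0, 0, 0, 0.25], [0.0036, 0, 0.14, 0, 0, 0, 0.25], [0.0036, 0, 0.21, 0, 0, 0, 0.25], [0.0036, 0, 0.263, 0, 0, 0, 0.25], [0.0036, 0, 0.263, 0, 0, 0, 0.25]],
])

```text
time_s: 4.55
tool_pos: [0.514, -0.3187, 0.042]
ee_rot: [0.016, 0.955, -0.056, 0.29]
ft_force: [-0.1, -0.3, -0.1]
finger_gap: 0.0531
grip_force: 0.0
```

>>> send_rows([
  [[0, 0, 0, 0, 0, 0, 0.25], [0, 0, 0, 0, 0, 0, -1], [0, 0, 0, 0, 0, 0, -1], [0, 0, 0, 0, 0, 0, -1], [0, 0, 0, 0, 0, 0, -1]],
])

```text
time_s: 5.05
tool_pos: [0.5138, -0.3195, 0.0439]
ee_rot: [0.017, 0.955, -0.056, 0.291]
ft_force: [-1.3, 1.4, 3.3]
finger_gap: 0.0313
grip_force: 59.3
```

>>> send_rows([
  [[0, 0, 0, 0, 0, 0, -1], [0, 0, 0, 0, 0, 0, -1]],
])

```text
time_s: 5.25
tool_pos: [0.5139, -0.3194, 0.0438]
ee_rot: [0.017, 0.955, -0.056, 0.291]
ft_force: [-2.3, 2.0, 5.6]
finger_gap: 0.0317
grip_force: 59.6
```

```bash
python3 - <<'E'
from h import *
s=ctrl.state()
print(move(s["tool_pos"]+[0,0,.1],0,Rt=near(tray_up())), s["ft_force"],s["finger_gap"])
E
```

```text
([0.3715, 0.0001, -0.5536, 0.0007, 0.0007, -0.0009], [0.5139, -0.3194, 0.0438]) [-2.28571017  1.98694432  5.56403538] 0.03167093934869614
```

>>> send_rows([
  [[0.03, 0, -0.045, 0, 0, 0, -1], [0.1, 0, -0.15, 0, 0, 0, -1], [0.2, 0, -0.3, 0, 0, 0, -1], [0.3, 0, -0.45, 0, 0, 0, -1], [0.3715, 0, -0.5536, 0, 0, 0, -1]],
])

```text
time_s: 5.75
tool_pos: [0.514, -0.3197, 0.1457]
ee_rot: [0.018, 0.955, -0.056, 0.291]
ft_force: [0.3, 0.1, -0.2]
finger_gap: 0.0315
grip_force: 59.9
```

>>> send_rows([
  [[0, 0, 0, 0, -0.04, 0, -1], [0, 0, 0, 0, -0.08, 0, -1], [0, 0, 0, 0, -0.12, 0, -1], [0, 0, 0, 0, -0.16, 0, -1], [0, 0, 0, 0, -0.189, 0, -1]],
])

```text
time_s: 6.25
tool_pos: [0.5146, -0.3196, 0.1449]
ee_rot: [0.001, 0.998, -0.058, -0.003]
ft_force: [0.8, 0.1, -1.3]
finger_gap: 0.0319
grip_force: 59.9
```

```bash
cat >> h.py <<'E'
CY=.0367; cx=np.array([np.cos(CY),np.sin(CY)]); cyv=np.array([-cx[1],cx[0]]); LOAD=np.array([.5545,.2203])
def cpt(a,b,z): return np.r_[LOAD+a*cx+b*cyv,z]   # offset from load middle in carousel axes
E
python3 - <<'E'
from h import *
s=ctrl.state(); c=optics.get_calibration("wrist"); im=optics.capture("wrist"); cv2.imwrite("pics/g1.png",cv2.resize(im[:,:,::-1],(480,300)))
print(s["finger_gap"],s["tool_pos"],s["ft_force"])
print(move(cpt(.026,0,.16),np.pi/2+CY))
E
```

```text
0.03185313740949663 [ 0.51458154 -0.31963469  0.14490335] [ 0.77908619  0.13048595 -1.32554581]
([0.0147, -3.6313, -0.111, 0.0001, 0.0034, -0.0483], [0.5156, -0.3196, 0.1439])
```

View pics/g1.png

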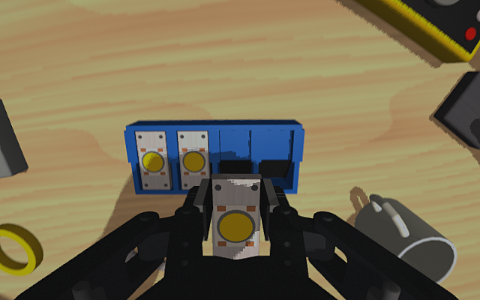

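Module 1 is held level, with its LED at about (314,301) in full pixels. Carry it to the carousel.

>>> send_rows([
  [[0, -0.1, -0.05, 0, 0, 0, -1], [0, -0.3, -0.1, 0, 0, 0, -1], [0, -0.53, -0.11, 0, 0, 0, -1], [0, -0.76, -0.11, 0, 0, 0, -1], [0, -0.99, -0.11, 0, 0, 0, -1]],
])

```text
time_s: 6.8
tool_pos: [0.5303, -0.1699, 0.1607]
ee_rot: [-0.0, 0.998, -0.059, -0.0]
ft_force: [0.5, 0.7, -1.4]
finger_gap: 0.0317
grip_force: 59.9
```

>>> send_rows([
  [[0, -0.2, 0, 0, 0, 0, -1], [0, -0.4, 0, 0, 0, 0, -1], [0, -0.6, 0, 0, 0, 0, -1], [0, -0.8, 0, 0, 0, 0, -1], [0, -0.99, 0, 0, 0, 0, -1]],
])

```text
time_s: 7.3
tool_pos: [0.5473, -0.0225, 0.1607]
ee_rot: [-0.001, 0.998, -0.058, -0.001]
ft_force: [0.5, 0.2, -1.0]
finger_gap: 0.0315
grip_force: 59.9
```

>>> send_rows([
  [[0, -0.2, 0, 0, 0, -0.01, -1], [0, -0.4, 0, 0, 0, -0.02, -1], [0, -0.6, 0, 0, 0, -0.03, -1], [0, -0.8, 0, 0, 0, -0.04, -1], [0, -0.99, 0, 0, 0.003, -0.048, -1]],
])

```text
time_s: 7.8
tool_pos: [0.5655, 0.1104, 0.1606]
ee_rot: [-0.007, 1.0, 0.03, 0.004]
ft_force: [0.8, -0.5, -0.6]
finger_gap: 0.0314
grip_force: 59.9
```

>>> send_rows([
  [[0, -0.2, 0, 0, 0, 0, -1], [0, -0.35, 0, 0, 0, 0, -1], [0, -0.5, 0, 0, 0, 0, -1], [0, -0.58, 0, 0, 0, 0, -1], [0, -0.58, 0, 0, 0, 0, -1]],
])

```text
time_s: 8.3
tool_pos: [0.5663, 0.1571, 0.1611]
ee_rot: [-0.023, 0.998, 0.061, 0.001]
ft_force: [0.1, -0.9, -0.6]
finger_gap: 0.0314
grip_force: 59.9
```

```bash
cat >> h.py <<'E'
def look(name):
    s=ctrl.state(); c=optics.get_calibration("wrist"); im=optics.capture("wrist"); cv2.imwrite(f"pics/{name}.png",im[:,:,::-1])
    for ce,t in blobs(im,(18,120,60),(34,255,255),150)[0]:
        if t[4]<4000 and 150<ce[0]<450 and ce[1]>200:
            p=onz(c,ce,s["tool_pos"][2]+.0075); q=s["ee_rot"]; R0=R.from_quat([q[1],q[2],q[3],q[0]])
            print("LED",ce,t,"tool frame",np.round(R0.inv().apply(p-s["tool_pos"]),4))
    print(s["time_s"],s["finger_gap"],s["tool_pos"],s["ft_force"]); return c,im,s
E
python3 - <<'E'
from h import *
c,im,s=look("n1")
print(move(cpt(.026,0,.16),np.pi/2+CY))
print(proj(c,[cpt(a,b,.0535) for a in(-.039,.039) for b in (-.02,.02)]).round(0).tolist(), proj(c,[cpt(-.0116,-.0811,.08),cpt(-.0116,.0811,.08)]).round().tolist())
E
```

```text
LED [314.3, 302.5] [292, 284, 45, 38, 1335] tool frame [-0.0234  0.0011 -0.0077]
LED [417.4, 363.4] [410, 352, 18, 24, 236] tool frame [-0.0616  0.0579 -0.0105]
8.3 0.03139027530413381 [0.56625659 0.15705114 0.16106893] [ 0.07330209 -0.91036107 -0.64286325]
([0.1464, -0.4158, 0.026, -0.0145, -0.001, 0.0269], [0.5662, 0.1566, 0.161])
[[266.0, 243.0], [222.0, 239.0], [270.0, 157.0], [222.0, 153.0]] [[338.0, 234.0], [138.0, 214.0]]
```

View pics/n1.png

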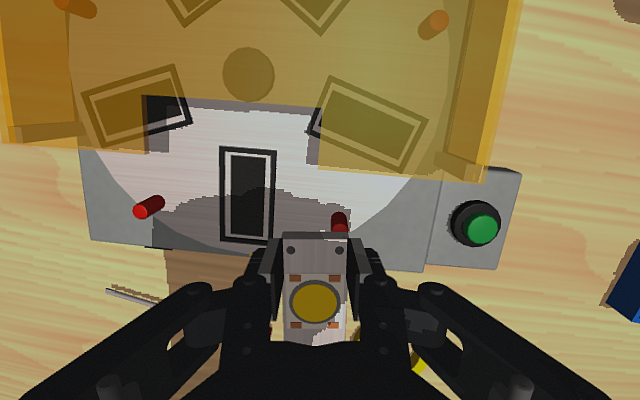

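The wrist picture shows the front nest with outer frame (219..276, 148..244) and posts at (141,211) and (339,222). The held module's LED is at (314,302). The arm fell short of target, so I'll check the joints and measure the nest.

```bash
python3 - <<'E'
from h import *
s=ctrl.state(); print(s["qpos"].round(3),s["dq"].round(3))
im=cv2.imread("pics/n1.png")[:,:,::-1]; c=optics.get_calibration("wrist")
g=im.max(2); sub=g[140:250,205:285]
# white strip inside frame: contours of dark frame
m=(sub<60).astype(np.uint8)
cs,h=cv2.findContours(m,cv2.RETR_CCOMP,cv2.CHAIN_APPROX_NONE)
for k in cs:
    if cv2.contourArea(k)>800:
        b=cv2.boxPoints(cv2.minAreaRect(k))+[205,140]; P=np.array([onz(c,p,.0535) for p in b]); Q=P.mean(0)
        print(cv2.contourArea(k),b.round(0).tolist(),Q.round(4),[round(np.linalg.norm(P[i]-P[i-1]),4) for i in range(4)], [np.round(np.arctan2(*(P[i]-P[i-1])[1::-1]),3) for i in range(4)])
for a in blobs(im.copy(),(0,110,50),(8,255,255),20)[0]+blobs(im.copy(),(172,110,50),(180,255,255),20)[0]: print(a)
for a in blobs(im.copy(),(50,100,60),(90,255,255),100)[0]: print("btn",a,onz(c,a[0],.05))
E
```

```text
[ 0.12   0.446 -0.112  1.007  0.045  3.141] [-0.011  0.002 -0.003 -0.001 -0.005 -0.002]
2500.0 [[229.0, 235.0], [231.0, 156.0], [265.0, 157.0], [263.0, 236.0]] [0.5571 0.2181 0.0535] [np.float64(0.0311), np.float64(0.072), np.float64(0.0287), np.float64(0.0714)] [np.float64(1.685), np.float64(0.015), np.float64(-1.474), np.float64(-3.094)]
5234.0 [[219.0, 146.0], [284.0, 146.0], [284.0, 249.0], [219.0, 249.0]] [0.5553 0.2142 0.0535] [np.float64(0.0941), np.float64(0.0542), np.float64(0.0922), np.float64(0.06)] [np.float64(0.032), np.float64(-1.447), np.float64(-3.048), np.float64(1.719)]
3970.5 [[223.0, 240.0], [223.0, 150.0], [271.0, 150.0], [271.0, 240.0]] [0.5576 0.2182 0.0535] [np.float64(0.044), np.float64(0.0816), np.float64(0.0403), np.float64(0.0804)] [np.float64(1.717), np.float64(0.037), np.float64(-1.447), np.float64(-3.06)]
([147.6, 206.9], [132, 195, 33, 24, 442])
([338.4, 222.9], [331, 212, 18, 21, 262])
btn ([482.1, 229.0], [467, 215, 31, 29, 693]) [0.5551016  0.01012436 0.05      ]
```

Joint 6 is at its limit. I'll flip the tool half a turn (clockwise from above) and stay flipped from here on.

>>> send_rows([
  [[0, 0, 0, 0, 0, 0.04, -1], [0, 0, 0, 0, 0, 0.08, -1], [0, 0, 0, 0, 0, 0.12, -1], [0, 0, 0, 0, 0, 0.16, -1], [0, 0, 0, 0, 0, 0.2, -1]],
])

```text
time_s: 8.85
tool_pos: [0.5535, 0.0509, 0.1612]
ee_rot: [-0.085, 0.994, -0.07, -0.009]
ft_force: [0.7, -0.1, -1.0]
finger_gap: 0.0315
grip_force: 59.9
```

>>> send_rows([
  [[0, 0, 0, 0, 0, 0.04, -1], [0, 0, 0, 0, 0, 0.08, -1], [0, 0, 0, 0, 0, 0.12, -1], [0, 0, 0, 0, 0, 0.16, -1], [0, 0, 0, 0, 0, 0.2, -1]],
])

```text
time_s: 9.35
tool_pos: [0.5125, -0.0478, 0.1617]
ee_rot: [-0.146, 0.966, -0.209, -0.031]
ft_force: [0.2, -0.8, -0.7]
finger_gap: 0.0316
grip_force: 59.9
```

>>> send_rows([
  [[0, 0, 0, 0, 0, 0.04, -1], [0, 0, 0, 0, 0, 0.08, -1], [0, 0, 0, 0, 0, 0.12, -1], [0, 0, 0, 0, 0, 0.16, -1], [0, 0, 0, 0, 0, 0.2, -1]],
])

```text
time_s: 9.85
tool_pos: [0.4456, -0.1314, 0.1623]
ee_rot: [-0.203, 0.912, -0.351, -0.06]
ft_force: [-0.7, -0.7, -0.7]
finger_gap: 0.0318
grip_force: 59.9
```

>>> send_rows([
  [[0, 0, 0, 0, 0, 0.04, -1], [0, 0, 0, 0, 0, 0.08, -1], [0, 0, 0, 0, 0, 0.12, -1], [0, 0, 0, 0, 0, 0.16, -1], [0, 0, 0, 0, 0, 0.2, -1]],
])

```text
time_s: 10.35
tool_pos: [0.3582, -0.1921, 0.1632]
ee_rot: [-0.254, 0.831, -0.486, -0.091]
ft_force: [0.7, -0.6, -0.8]
finger_gap: 0.0314
grip_force: 59.9
```

>>> send_rows([
  [[0, 0, 0, 0, 0, 0.04, -1], [0, 0, 0, 0, 0, 0.08, -1], [0, 0, 0, 0, 0, 0.12, -1], [0, 0, 0, 0, 0, 0.16, -1], [0, 0, 0, 0, 0, 0.2, -1]],
])

```text
time_s: 10.85
tool_pos: [0.2577, -0.2236, 0.1641]
ee_rot: [-0.299, 0.728, -0.606, -0.117]
ft_force: [-0.1, -1.1, -0.1]
finger_gap: 0.0318
grip_force: 60.0
```

```bash
python3 - <<'E'
from h import *
s=ctrl.state();print(s["qpos"].round(3),s["tool_pos"],s["finger_gap"])
print(move(cpt(-.0245,0,.13),np.pi/2+CY))
E
```

```text
[-1.287  0.417 -0.405  1.311  0.352  3.141] [ 0.25770637 -0.22356101  0.16407666] 0.031750605188455
([-1.8447, -1.9198, 2.2315, -0.2119, 0.0788, -0.4362], [0.2577, -0.2236, 0.1641])
```

I turned it the wrong way and the arm swung at the limit, though the module is still held clear of everything. Unwind the other way.

```bash
python3 - <<'E'
from h import *
s=ctrl.state();q=s["ee_rot"];M0=R.from_quat([q[1],q[2],q[3],q[0]]).as_matrix(); yx=np.arctan2(M0[1,0],M0[0,0]); print(yx, M0[:,2])
# tool x yaw = yaw_y + 90deg
print(move([.35,-.2,.19],0,Rt=down(yx+.5-np.pi/2+np.pi)),move([.35,-.2,.19],0,Rt=down(yx+.5-np.pi/2)))
E
```

```text
-1.2856259353315314 [ 0.19106918  0.57710468 -0.79400425]
([-0.0732, -0.6502, 0.071, 0.19, 0.197, 0.7714], [0.2577, -0.2236, 0.1641]) ([-0.0732, -0.6502, 0.071, -0.1519, 0.1465, -0.1849], [0.2577, -0.2236, 0.1641])
```

>>> send_rows([
  [[-0.02, -0.13, 0.01, -0.03, 0.03, -0.037, -1], [-0.03, -0.26, 0.03, -0.06, 0.06, -0.074, -1], [-0.04, -0.39, 0.04, -0.09, 0.09, -0.11, -1], [-0.06, -0.52, 0.055, -0.12, 0.117, -0.148, -1], [-0.0732, -0.65, 0.071, -0.15, 0.146, -0.185, -1]],
])

```text
time_s: 11.35
tool_pos: [0.3372, -0.2129, 0.1912]
ee_rot: [-0.056, 0.914, -0.402, -0.009]
ft_force: [0.9, -0.3, -1.4]
finger_gap: 0.0315
grip_force: 60.0
```

```bash
python3 - <<'E'
from h import *
s=ctrl.state();print(s["qpos"].round(3),s["tool_pos"].round(4))
q=s["ee_rot"];M0=R.from_quat([q[1],q[2],q[3],q[0]]).as_matrix(); yx=np.arctan2(M0[1,0],M0[0,0]); print(yx, M0[:,2])
print(move([.4,-.1,.19],0,Rt=down(yx+.6-np.pi/2)))
E
```

```text
[-0.827  0.121 -0.488  1.022  0.096  3.141] [ 0.3372 -0.2129  0.1912]
-0.8259832117856503 [ 0.02943212  0.10981166 -0.99351656]
([-0.2685, -0.8117, 0.1026, -0.0355, 0.0097, -0.1917], [0.3372, -0.2129, 0.1912])
```

>>> send_rows([
  [[0, 0, 0, -0.007, 0.002, -0.04, -1], [0, 0, 0, -0.014, 0.004, -0.08, -1], [0, 0, 0, -0.021, 0.006, -0.12, -1], [0, 0, 0, -0.028, 0.008, -0.155, -1], [0, 0, 0, -0.035, 0.01, -0.19, -1]],
])

```text
time_s: 11.85
tool_pos: [0.3362, -0.2124, 0.1903]
ee_rot: [-0.003, 0.993, -0.115, -0.0]
ft_force: [1.6, 0.6, -0.4]
finger_gap: 0.0314
grip_force: 60.0
```

>>> send_rows([
  [[0, 0, 0, 0, 0, -0.04, -1], [0, 0, 0, 0, 0, -0.08, -1], [0, 0, 0, 0, 0, -0.12, -1], [0, 0, 0, 0, 0, -0.16, -1], [0, 0, 0, 0, 0, -0.2, -1]],
])

```text
time_s: 12.35
tool_pos: [0.3361, -0.2124, 0.1903]
ee_rot: [-0.003, 0.98, 0.198, 0.001]
ft_force: [-0.5, -0.3, -0.3]
finger_gap: 0.0319
grip_force: 60.0
```

```bash
python3 - <<'E'
from h import *
s=ctrl.state();print(s["qpos"].round(3),s["tool_pos"].round(4))
q=s["ee_rot"];M0=R.from_quat([q[1],q[2],q[3],q[0]]).as_matrix(); yx=np.arctan2(M0[1,0],M0[0,0]); print(yx, M0[:,2])
print(move([.42,-.1,.19],0,Rt=down(yx+.6-np.pi/2)))
E
```

```text
[-0.752  0.084 -0.528  0.964  0.005  1.991] [ 0.3361 -0.2124  0.1903]
0.39849031046185446 [-2.99026010e-04  6.55238805e-03 -9.99978488e-01]
([0.8063, -0.4734, 0.0064, -0.0017, -0.0013, -0.191], [0.3361, -0.2124, 0.1903])
```

>>> send_rows([
  [[0, 0, 0, 0, 0, -0.045, -1], [0, 0, 0, 0, 0, -0.09, -1], [0, 0, 0, 0, 0, -0.135, -1], [0, 0, 0, 0, 0, -0.18, -1], [0, 0, 0, 0, 0, -0.22, -1]],
])

```text
time_s: 12.85
tool_pos: [0.3361, -0.2124, 0.1902]
ee_rot: [-0.003, 0.855, 0.518, 0.002]
ft_force: [0.5, 0.3, -0.9]
finger_gap: 0.0315
grip_force: 60.0
```

>>> send_rows([
  [[0, 0, 0, 0, 0, -0.045, -1], [0, 0, 0, 0, 0, -0.09, -1], [0, 0, 0, 0, 0, -0.135, -1], [0, 0, 0, 0, 0, -0.18, -1], [0, 0, 0, 0, 0, -0.22, -1]],
])

```text
time_s: 13.35
tool_pos: [0.3361, -0.2124, 0.1902]
ee_rot: [-0.002, 0.629, 0.777, 0.002]
ft_force: [-0.1, 0.3, -0.7]
finger_gap: 0.0311
grip_force: 60.0
```

>>> send_rows([
  [[0, 0, 0, 0, 0, -0.045, -1], [0, 0, 0, 0, 0, -0.09, -1], [0, 0, 0, 0, 0, -0.135, -1], [0, 0, 0, 0, 0, -0.18, -1], [0, 0, 0, 0, 0, -0.22, -1]],
])

```text
time_s: 13.85
tool_pos: [0.336, -0.2124, 0.1902]
ee_rot: [-0.001, 0.328, 0.945, 0.003]
ft_force: [0.1, 0.9, -0.9]
finger_gap: 0.0315
grip_force: 60.0
```

>>> send_rows([
  [[0, 0, 0, 0, 0, -0.045, -1], [0, 0, 0, 0, 0, -0.09, -1], [0, 0, 0, 0, 0, -0.135, -1], [0, 0, 0, 0, 0, -0.18, -1], [0, 0, 0, 0, 0, -0.22, -1]],
])

```text
time_s: 14.35
tool_pos: [0.3361, -0.2124, 0.1903]
ee_rot: [-0.0, -0.011, 1.0, 0.003]
ft_force: [-0.1, -0.7, -1.3]
finger_gap: 0.0314
grip_force: 60.0
```

```bash
python3 - <<'E'
from h import *
s=ctrl.state();print(s["qpos"].round(3),s["tool_pos"].round(4),s["finger_gap"])
print(move(cpt(-.0245,0,.13),np.pi/2+CY))
E
```

```text
[-0.752  0.084 -0.528  0.964  0.005 -0.774] [ 0.3361 -0.2124  0.1903] 0.03137744541407246
([-1.356, 2.8471, 0.42, 0.0021, -0.0, -0.0047], [0.3361, -0.2124, 0.1903])
```

>>> send_rows([
  [[-0.06, 0.12, 0, 0, 0, 0, -1], [-0.15, 0.32, 0, 0, 0, 0, -1], [-0.25, 0.52, 0, 0, 0, 0, -1], [-0.35, 0.73, 0, 0, 0, 0, -1], [-0.45, 0.95, 0, 0, 0, 0, -1]],
])

```text
time_s: 14.85
tool_pos: [0.4017, -0.0678, 0.1913]
ee_rot: [0.0, -0.008, 1.0, 0.003]
ft_force: [0.7, -0.1, -0.5]
finger_gap: 0.0313
grip_force: 60.0
```

>>> send_rows([
  [[-0.1, 0.2, 0, 0, 0, 0, -1], [-0.2, 0.4, 0, 0, 0, 0, -1], [-0.3, 0.6, 0, 0, 0, 0, -1], [-0.4, 0.8, 0, 0, 0, 0, -1], [-0.45, 0.95, 0, 0, 0, 0, -1]],
])

```text
time_s: 15.35
tool_pos: [0.4674, 0.0765, 0.1922]
ee_rot: [0.0, -0.009, 1.0, 0.003]
ft_force: [0.5, -0.2, -0.3]
finger_gap: 0.0312
grip_force: 60.0
```

>>> send_rows([
  [[-0.1, 0.2, 0, 0, 0, 0, -1], [-0.2, 0.4, 0, 0, 0, 0, -1], [-0.3, 0.65, 0, 0, 0, 0, -1], [-0.4, 0.85, 0, 0, 0, 0, -1], [-0.45, 0.94, 0, 0, 0, 0, -1]],
])

```text
time_s: 15.85
tool_pos: [0.5324, 0.2193, 0.1929]
ee_rot: [0.0, -0.009, 1.0, 0.004]
ft_force: [-0.5, 0.1, -0.5]
finger_gap: 0.0314
grip_force: 60.0
```

>>> send_rows([
  [[0, 0, 0.1, 0, 0, -0.005, -1], [0, 0, 0.2, 0, 0, -0.005, -1], [0, 0, 0.3, 0, 0, -0.005, -1], [0, 0, 0.4, 0, 0, -0.005, -1], [0, 0, 0.4, 0, 0, -0.005, -1]],
])

```text
time_s: 16.35
tool_pos: [0.5302, 0.2168, 0.1312]
ee_rot: [-0.002, -0.016, 1.0, 0.003]
ft_force: [0.2, 0.2, 0.1]
finger_gap: 0.0317
grip_force: 60.0
```

```bash
python3 - <<'E'
from h import *
c,im,s=look("n2"); print(s["qpos"].round(3))
print(move(cpt(-.0245,0,.09),np.pi/2+CY))
E
```

```text
LED [314.3, 302.4] [293, 284, 44, 38, 1326] tool frame [-0.0247 -0.0012 -0.0076]
LED [175.3, 338.8] [167, 329, 17, 22, 153] tool frame [-0.0485 -0.0769 -0.0081]
LED [202.0, 372.8] [177, 343, 45, 57, 672] tool frame [-0.0722 -0.0651 -0.0081]
LED [429.4, 374.7] [408, 343, 53, 57, 751] tool frame [-0.0745  0.0648 -0.0074]
16.35 0.03173228400520322 [0.53019077 0.21684192 0.13116635] [0.21000009 0.20861591 0.06160684]
[ 0.257  0.454 -0.184  0.935  0.006  0.225]
([0.0047, 0.0138, 0.283, 0.002, -0.0006, -0.0014], [0.5309, 0.2171, 0.1324])
```

View pics/n2.png

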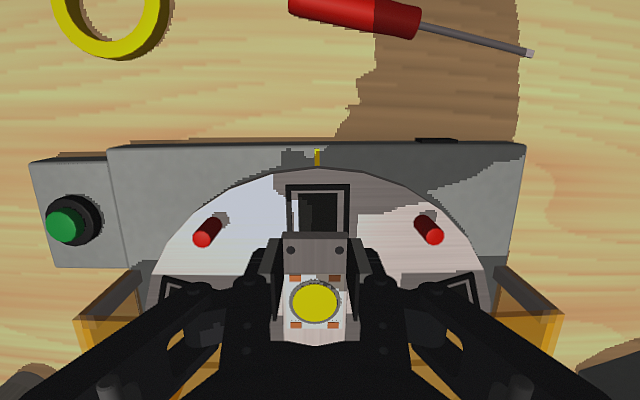

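The wrist view (flipped) shows the nest frame at (286..350, 184..240), post tops at (202,240) and (434,237), and the LED at (314,302). Next I'll cross-check the lateral alignment.

```bash
python3 - <<'E'
from h import *
im=cv2.imread("pics/n2.png")[:,:,::-1].copy(); c=optics.get_calibration("wrist")
h=cv2.cvtColor(im,cv2.COLOR_RGB2HSV); m=cv2.inRange(h,np.array((0,150,150)),np.array((8,255,255)))
m[:200]=0; n,l,st,ce=cv2.connectedComponentsWithStats(m)
P=[]
for i in range(1,n):
    if st[i][4]>60: P.append(onz(c,ce[i],.08)); print(ce[i],st[i],P[-1].round(4), "in load frame",((P[-1][:2]-LOAD)@cx).round(4),((P[-1][:2]-LOAD)@cyv).round(4))
L=onz(c,(314.3,302.4),.1395); print("LED load frame",(L[:2]-LOAD)@cx,(L[:2]-LOAD)@cyv)
m=cv2.inRange(h,np.array((22,150,100)),np.array((34,255,255)))[140:175,300:335]; y,x=np.nonzero(m); p=onz(c,(x.mean()+300,y.mean()+140),.03); print("mark",(p[:2]-LOAD)@cx,(p[:2]-LOAD)@cyv)
# nest strip (outer front edge, inner) at row profile
g=im[195:230,275:360].max(2); print(g[10].tolist())
for u in (286,350): q=onz(c,(u,205),.0535); print((q[:2]-LOAD)@cx,(q[:2]-LOAD)@cyv)
q=onz(c,(318,184),.0535); print("front outer edge",(q[:2]-LOAD)@cx)
E
```

```text
[434.52678571 236.45089286] [426 229  18  16 224] [0.5427 0.3004 0.08  ] in load frame -0.0089 0.0805
[200.94196429 238.83035714] [193 231  17  16 224] [0.5493 0.1379 0.08  ] in load frame -0.0082 -0.0821
LED load frame 0.001237515234516746 -0.003701014617725564
mark -0.05644228134941384 -0.0008271719083986206
[207, 207, 207, 207, 206, 207, 207, 207, 207, 212, 233, 73, 50, 56, 53, 46, 113, 218, 211, 208, 207, 211, 232, 61, 27, 36, 37, 38, 37, 39, 36, 39, 39, 39, 42, 41, 41, 23, 23, 24, 27, 24, 25, 24, 24, 23, 25, 27, 23, 24, 25, 24, 24, 23, 23, 24, 25, 23, 25, 24, 21, 11, 100, 122, 118, 118, 118, 123, 98, 23, 22, 25, 22, 15, 63, 126, 119, 117, 116, 116, 116, 117, 115, 116, 117]
-0.024063040009556044 -0.02458173715072044
-0.023764085230119057 0.0239979897222485
front outer edge -0.04031249673082682
```

```bash
sed -i 's/LOAD=np.array(\[.5545,.2203\])/LOAD=np.array([.5545,.2203])+.002*cx-.0006*cyv/' h.py; python3 - <<'E'
from h import *
print(move(cpt(-.0245,.0005,.06),np.pi/2+CY))
E
```

```text
([-0.0091, 0.012, 0.4829, 0.002, -0.0006, -0.0014], [0.5309, 0.2171, 0.1324])
```

>>> send_rows([
  [[-0.009, 0.012, 0.1, 0.002, 0, -0.0014, -1], [-0.009, 0.012, 0.22, 0.002, 0, -0.0014, -1], [-0.009, 0.012, 0.34, 0.002, 0, -0.0014, -1], [-0.009, 0.012, 0.45, 0.002, 0, -0.0014, -1], [-0.009, 0.012, 0.483, 0.002, 0, -0.0014, -1]],
])

```text
time_s: 16.9
tool_pos: [0.532, 0.2199, 0.059]
ee_rot: [-0.001, -0.019, 1.0, -0.0]
ft_force: [-0.7, 0.6, -0.6]
finger_gap: 0.0313
grip_force: 60.0
```

>>> send_rows([
  [[0, 0, 0, 0, 0, 0, -1], [0, 0, 0, 0, 0, 0, -1]],
])

```text
time_s: 17.1
tool_pos: [0.5333, 0.2203, 0.0613]
ee_rot: [0.001, -0.019, 1.0, 0.0]
ft_force: [0.1, -0.0, -1.0]
finger_gap: 0.0316
grip_force: 60.0
```

```bash
python3 - <<'E'
from h import *
s=ctrl.state(); print(s["ft_force"]);print(move(cpt(-.0245,.0005,.055),np.pi/2+CY))
E
```

```text
[ 0.14206815 -0.01929941 -1.02827565]
([0.0089, -0.0061, 0.0421, 0.0002, 0.0003, 0.0003], [0.5333, 0.2203, 0.0613])
```

>>> send_rows([
  [[0.007, -0.004, 0.015, 0, 0, 0, -1], [0.007, -0.004, 0.03, 0, 0, 0, -1], [0.007, -0.004, 0.042, 0, 0, 0, -1], [0.007, -0.004, 0.042, 0, 0, 0, -1], [0.007, -0.004, 0.042, 0, 0, 0, -1]],
])

```text
time_s: 17.6
tool_pos: [0.5319, 0.2197, 0.055]
ee_rot: [0.0, -0.019, 1.0, 0.0]
ft_force: [-2.6, -0.6, 5.4]
finger_gap: 0.0318
grip_force: 60.7
```

>>> send_rows([
  [[0, 0, 0.006, 0, 0, 0, -1], [0, 0, 0.012, 0, 0, 0, -1], [0, 0, 0.012, 0, 0, 0, -1]],
])

```text
time_s: 17.9
tool_pos: [0.532, 0.22, 0.0548]
ee_rot: [0.001, -0.019, 1.0, 0.001]
ft_force: [-8.4, 0.5, 23.8]
finger_gap: 0.0315
grip_force: 63.0
```

```bash
python3 - <<'E'
from h import *
c,im,s=look("n3"); cv2.imwrite("pics/n3c.png",cv2.resize(im[170:360,200:440,::-1],(720,570),interpolation=3))
E
```

```text
LED [314.2, 302.6] [292, 284, 45, 38, 1332] tool frame [-0.0248 -0.0013 -0.0075]
17.9 0.0315352668386771 [0.53200497 0.21997174 0.05481036] [-8.37314346  0.45776815 23.84869633]
```

View pics/n3c.png

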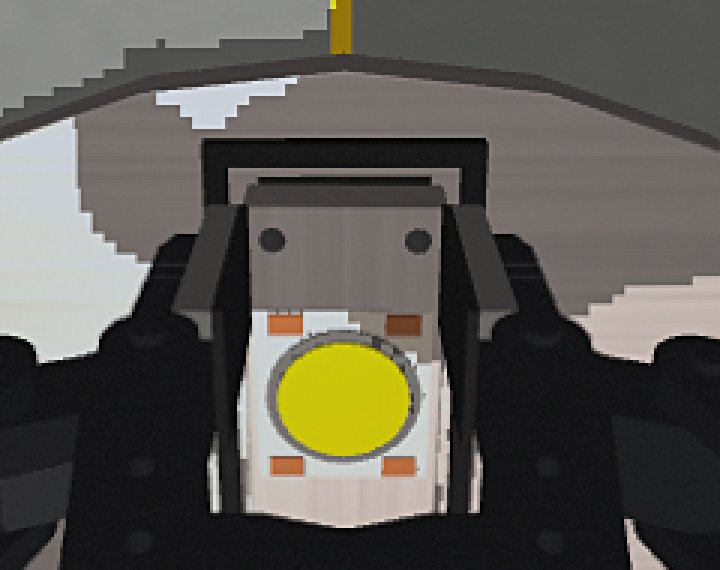

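The module is in the nest and centred laterally (frame 202..487, module 246..444). Release and retreat.

>>> send_rows([
  [[0, 0, -0.008, 0, 0, 0, -1], [0, 0, -0.008, 0, 0, 0, 0.1], [0, 0, -0.008, 0, 0, 0, 0.1], [0, 0, -0.008, 0, 0, 0, 0.1], [0, 0, -0.008, 0, 0, 0, 0.1]],
])

```text
time_s: 18.45
tool_pos: [0.5317, 0.2194, 0.0535]
ee_rot: [-0.0, -0.019, 1.0, 0.0]
ft_force: [0.1, 0.5, -0.0]
finger_gap: 0.0473
grip_force: 0.0
```

>>> send_rows([
  [[0, 0, -0.05, 0, 0, 0, 0.1], [0, 0, -0.2, 0, 0, 0, 0.1], [0, 0, -0.4, 0, 0, 0, 0.1], [0, 0, -0.5, 0, 0, 0, -0.2], [0, 0, -0.5, 0, 0, 0, -0.2]],
])

```text
time_s: 18.95
tool_pos: [0.5334, 0.22, 0.1315]
ee_rot: [0.002, -0.019, 1.0, 0.001]
ft_force: [-0.0, 0.2, 0.4]
finger_gap: 0.0343
grip_force: 0.0
```

```bash
cat >> h.py <<'E'
AX=LOAD+.1*cx
def post(deg,r=.138,z=.066):   # point on the dial at deg from the front direction (-cx), positive towards +y side
    a=np.radians(deg); return np.r_[AX+r*(-np.cos(a)*cx+np.sin(a)*cyv),z]
E
python3 - <<'E'
from h import *
c,im,s=look("n4"); cv2.imwrite("pics/n4c.png",cv2.resize(im[130:330,140:500,::-1],(720,400),interpolation=3))
print(move(post(-36,z=.1),np.pi/2+CY))
for d in range(-36,37,12): print(d,(((post(d)-post(-36))[:2]@cx)/.15).round(3),(((post(d)-post(-36))[:2]@cyv)/.15).round(3))
E
```

```text
LED [313.9, 238.6] [299, 225, 31, 28, 677] tool frame [ 0.0112 -0.0014 -0.0076]
LED [198.3, 374.5] [170, 343, 50, 57, 846] tool frame [-0.0744 -0.0678 -0.0073]
LED [430.8, 374.3] [410, 343, 50, 57, 854] tool frame [-0.0744  0.0658 -0.0071]
18.95 0.03427033019434081 [0.53340871 0.21995277 0.13147787] [-0.0044783   0.23212663  0.44616567]
([-0.0814, -0.5464, 0.1987, 0.0003, 0.0007, 0.0003], [0.5325, 0.2197, 0.1299])
-36 0.0 0.0
-24 -0.096 0.167
-12 -0.156 0.349
0 -0.176 0.541
12 -0.156 0.732
24 -0.096 0.915
36 -0.0 1.082
```

View pics/n4c.png

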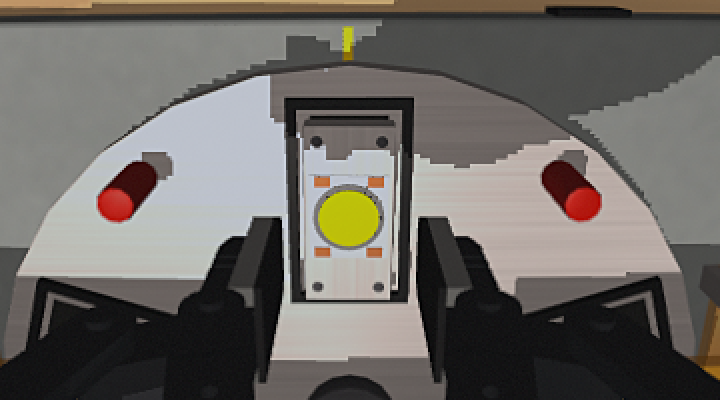

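Module 1 lies flat inside the frame (corners about (301,118) to (397,300)), and both posts are in place. Next I straddle the -y post and swing the dial clockwise.

>>> send_rows([
  [[-0.02, -0.13, 0, 0, 0, 0, -0.3], [-0.04, -0.27, 0, 0, 0, 0, -0.3], [-0.06, -0.41, 0.05, 0, 0, 0, -0.3], [-0.0814, -0.546, 0.1, 0, 0, 0, -0.3], [-0.0814, -0.546, 0.18, 0, 0, 0, -0.3]],
])

```text
time_s: 19.5
tool_pos: [0.5471, 0.1361, 0.1007]
ee_rot: [-0.0, -0.018, 1.0, -0.0]
ft_force: [-0.2, -0.7, -0.9]
finger_gap: 0.03
grip_force: 0.0
```

>>> send_rows([
  [[0, 0, 0.02, 0, 0, 0, -0.3], [0, 0, 0.02, 0, 0, 0, -0.3]],
])

```text
time_s: 19.7
tool_pos: [0.546, 0.1387, 0.0976]
ee_rot: [-0.001, -0.019, 1.0, 0.0]
ft_force: [0.5, 0.7, -0.2]
finger_gap: 0.0298
grip_force: 0.0
```

```bash
python3 - <<'E'
from h import *
s=ctrl.state(); print(s["finger_gap"]); print(move(post(-36,z=.066),np.pi/2+CY))
E
```

```text
0.02983411272076166
([-0.013, -0.0031, 0.2105, 0.0002, -0.0007, 0.0004], [0.546, 0.1387, 0.0976])
```

>>> send_rows([
  [[-0.013, -0.003, 0.05, 0, 0, 0, -0.3], [-0.013, -0.003, 0.1, 0, 0, 0, -0.3], [-0.013, -0.003, 0.16, 0, 0, 0, -0.3], [-0.013, -0.003, 0.21, 0, 0, 0, -0.3], [-0.013, -0.003, 0.21, 0, 0, 0, -0.3]],
])

```text
time_s: 20.2
tool_pos: [0.548, 0.1377, 0.0659]
ee_rot: [-0.001, -0.019, 1.0, 0.0]
ft_force: [0.2, -0.1, -0.8]
finger_gap: 0.0299
grip_force: 0.0
```

>>> send_rows([
  [[0.03, 0.05, 0, 0, 0, 0, -0.3], [0.065, 0.11, 0, 0, 0, 0, -0.3], [0.096, 0.167, 0, 0, 0, 0, -0.3], [0.13, 0.258, 0, 0, 0, 0, -0.3], [0.156, 0.349, 0, 0, 0, 0, -0.3]],
])

```text
time_s: 20.7
tool_pos: [0.5221, 0.1897, 0.0673]
ee_rot: [-0.001, -0.019, 1.0, -0.0]
ft_force: [-1.7, -3.8, -0.6]
finger_gap: 0.0302
grip_force: 1.8
```

>>> send_rows([
  [[0.015, 0.096, 0, 0, 0, 0, -0.3], [0.02, 0.192, 0, 0, 0, 0, -0.3], [0.015, 0.288, 0, 0, 0, 0, -0.3], [0, 0.383, 0, 0, 0, 0, -0.3], [-0.03, 0.475, 0, 0, 0, 0, -0.3]],
])

```text
time_s: 21.2
tool_pos: [0.526, 0.2624, 0.0675]
ee_rot: [0.0, -0.019, 1.0, 0.001]
ft_force: [-0.9, 0.1, -0.9]
finger_gap: 0.0297
grip_force: 0.0
```

>>> send_rows([
  [[-0.03, 0.091, 0, 0, 0, 0, -0.3], [-0.065, 0.15, 0, 0, 0, 0, -0.3], [-0.11, 0.22, 0, 0, 0, 0, -0.3], [-0.126, 0.258, 0, 0, 0, 0, -0.3], [-0.126, 0.258, 0, 0, 0, 0, -0.3]],
])

```text
time_s: 21.7
tool_pos: [0.5433, 0.3006, 0.0671]
ee_rot: [0.0, -0.019, 1.0, 0.0]
ft_force: [0.4, -0.0, 0.0]
finger_gap: 0.0296
grip_force: 0.0
```

```bash
python3 - <<'E'
from h import *
s=ctrl.state(); print(s["ft_force"],s["qpos"].round(2)); print(move(post(36,z=.066),np.pi/2+CY))
E
```

```text
[ 0.44821748 -0.02091951  0.01514554] [ 0.39  0.6  -0.12  0.85  0.    0.35]
([0.0091, -0.0009, 0.0073, 0.0002, 0.0001, 0.0004], [0.5433, 0.3006, 0.0671])
```

>>> send_rows([
  [[0, 0, -0.15, 0, 0, 0, -0.3], [0, 0, -0.35, 0, 0, 0, -0.3], [0, 0, -0.5, 0, 0, 0, -0.3], [0, -0.2, -0.6, 0, 0, 0, -0.3], [0, -0.45, -0.6, 0, 0, 0, -1]],
])

```text
time_s: 22.2
tool_pos: [0.5465, 0.2327, 0.1596]
ee_rot: [0.002, -0.02, 1.0, 0.001]
ft_force: [0.9, -0.9, -1.1]
finger_gap: 0.0164
grip_force: 0.0
```

>>> send_rows([
  [[0, -0.07, 0, 0, 0, 0, -1], [0, -0.07, 0, 0, 0, 0, -1], [0, -0.07, 0, 0, 0, 0, -1]],
])

```text
time_s: 22.5
tool_pos: [0.5457, 0.2222, 0.1571]
ee_rot: [-0.0, -0.018, 1.0, 0.0]
ft_force: [-1.0, 0.2, 0.1]
finger_gap: 0.0004
grip_force: 0.0
```

```bash
cat >> h.py <<'E'
def dialcheck(name):
    c,im,s=look(name); h=cv2.cvtColor(im,cv2.COLOR_RGB2HSV); m=cv2.inRange(h,np.array((0,150,150)),np.array((8,255,255)))
    n,l,st,ce=cv2.connectedComponentsWithStats(m)
    for i in range(1,n):
        if st[i][4]>60:
            p=onz(c,ce[i],.08)[:2]-LOAD; a,b=p@cx,p@cyv
            if abs(abs(b)-.081)<.03: print("post",round(a,4),round(b,4),"deg from front",np.degrees(np.arctan2(b,.1-a)).round(1))
E
python3 - <<'E'
from h import *
dialcheck("d1"); print(move(tpt(2,-.021,.15),np.pi/2+TY))
E
```

```text
LED [215.6, 335.1] [204, 324, 24, 24, 243] tool frame [-0.0459 -0.0545 -0.0076]
LED [314.6, 335.6] [308, 325, 14, 21, 227] tool frame [-0.0457 -0.0011 -0.0075]
LED [413.4, 335.1] [402, 324, 24, 24, 240] tool frame [-0.0459  0.0524 -0.0075]
22.5 0.0004005398807686585 [0.54567618 0.2222278  0.1571048 ] [-1.00975626  0.19257412  0.13342195]
post -0.0123 -0.0802 deg from front -35.5
post -0.0089 0.0818 deg from front 36.9
([0.5549, -3.2472, 0.0447, 0.0002, -0.0001, 0.048], [0.5456, 0.2226, 0.1571])
```

>>> send_rows([
  [[0.03, -0.15, 0, 0, 0, 0, -1], [0.06, -0.35, 0, 0, 0, 0, -1], [0.1, -0.55, 0, 0, 0, 0, -1], [0.13, -0.75, 0, 0, 0, 0, -1], [0.16, -0.95, 0, 0, 0, 0, -1]],
])

```text
time_s: 23.05
tool_pos: [0.527, 0.0788, 0.157]
ee_rot: [-0.0, -0.02, 1.0, 0.0]
ft_force: [0.5, -0.3, -0.3]
finger_gap: 0.0
grip_force: 0.0
```

>>> send_rows([
  [[0.03, -0.2, 0, 0, 0, 0, -1], [0.06, -0.4, 0, 0, 0, 0, -1], [0.1, -0.6, 0, 0, 0, 0, -1], [0.13, -0.8, 0, 0, 0, 0, -1], [0.16, -0.95, 0, 0, 0, 0, -1]],
])

```text
time_s: 23.55
tool_pos: [0.5087, -0.0652, 0.157]
ee_rot: [0.0, -0.019, 1.0, 0.0]
ft_force: [0.3, 0.7, -0.3]
finger_gap: -0.0001
grip_force: 0.0
```

>>> send_rows([
  [[0.03, -0.2, 0, 0, 0, 0, -1], [0.06, -0.4, 0, 0, 0, 0, -1], [0.1, -0.6, 0, 0, 0, 0, -1], [0.13, -0.8, 0, 0, 0, 0, -1], [0.16, -0.95, 0, 0, 0, 0, -1]],
])

```text
time_s: 24.05
tool_pos: [0.4904, -0.2087, 0.1568]
ee_rot: [0.0, -0.019, 1.0, 0.0]
ft_force: [-0.1, -0.0, 0.2]
finger_gap: -0.0001
grip_force: 0.0
```

>>> send_rows([
  [[0.03, -0.15, 0.1, 0, 0, 0.02, -1], [0.07, -0.3, 0.2, 0, 0, 0.048, -1], [0.075, -0.4, 0.4, 0, 0, 0.048, -1], [0.075, -0.4, 0.55, 0, 0, 0.048, -1], [0.075, -0.4, 0.55, 0, 0, 0.048, -1]],
])

```text
time_s: 24.55
tool_pos: [0.4795, -0.2665, 0.0716]
ee_rot: [-0.002, 0.056, 0.998, 0.002]
ft_force: [-0.5, 0.6, -0.3]
finger_gap: 0.0002
grip_force: 0.0
```

>>> send_rows([
  [[0, 0, 0.1, 0, 0, 0, -1], [0, 0, 0.1, 0, 0, 0, -1], [0, 0, 0.1, 0, 0, 0, -1]],
])

```text
time_s: 24.85
tool_pos: [0.4815, -0.2678, 0.0604]
ee_rot: [0.0, 0.056, 0.998, 0.0]
ft_force: [-1.0, -0.2, 0.5]
finger_gap: -0.0
grip_force: 0.0
```

```bash
python3 - <<'E'
from h import *
print(ctrl.state()["time_s"],move(tpt(2,-.021,.03),np.pi/2+TY))
c,im,s=look("t2")
for ce,t in blobs(im,(20,120,80),(34,255,255),150)[0]:
    if t[4]<1000: print(ce,t[4],onz(c,ce,.0375).round(4))
E
```

```text
24.85 ([0.0051, 0.0032, 0.2026, 0.0001, 0.0001, 0.0002], [0.4815, -0.2678, 0.0604])
LED [395.2, 266.0] [377, 250, 38, 34, 993] tool frame [-0.0039  0.039  -0.0075]
24.85 -3.675231949817373e-05 [ 0.48152282 -0.26780443  0.06039703] [-0.98050314 -0.19899077  0.51738097]
[395.3, 265.9] 987 [ 0.5076 -0.2224  0.0375]
```

>>> send_rows([
  [[0.005, 0.003, 0.1, 0, 0, 0, -1], [0.005, 0.003, 0.155, 0, 0, 0, -1], [0.005, 0.003, 0.175, 0, 0, 0, -1], [0.005, 0.003, 0.19, 0, 0, 0, -1], [0.005, 0.003, 0.203, 0, 0, 0, -1]],
])

```text
time_s: 25.4
tool_pos: [0.4805, -0.2679, 0.0294]
ee_rot: [0.0, 0.057, 0.998, 0.0]
ft_force: [-0.9, 0.6, 6.4]
finger_gap: 0.0001
grip_force: 3.1
```

>>> send_rows([
  [[0, 0, 0.005, 0, 0, 0, -1], [0, 0, 0.007, 0, 0, 0, -1], [0, 0, -0.1, 0, 0, 0, -1], [0, 0, -0.35, 0, 0, 0, -0.4], [0, 0, -0.5, 0, 0, 0, 0.25]],
])

```text
time_s: 25.9
tool_pos: [0.4809, -0.2682, 0.1064]
ee_rot: [0.001, 0.057, 0.998, -0.0]
ft_force: [0.0, 0.1, -0.4]
finger_gap: 0.028
grip_force: 0.0
```

```bash
python3 - <<'E'
from h import *
c,im,s=look("t3")
for n in ("scene","side"):
    i2=optics.capture(n); c2=optics.get_calibration(n)
    for ce,t in blobs(i2,(18,110,70),(34,255,255),12)[0]:
        p=onz(c2,ce,.0375)
        if np.linalg.norm(p[:2]-[.5,-.25])<.08: print(n,ce,t[4],p.round(4))
print(move(grasp(2,back=.04),0,Rt=near(tray_up())))
E
```

```text
LED [316.7, 227.2] [302, 212, 31, 31, 757] tool frame [ 0.0169  0.     -0.0075]
LED [381.1, 237.1] [366, 223, 31, 29, 699] tool frame [ 0.0118  0.0309 -0.0075]
25.9 0.02799734717999813 [ 0.48087056 -0.26822126  0.10635548] [ 0.02871812  0.11653757 -0.3841081 ]
scene [260.2, 235.5] 22 [ 0.4903 -0.1745  0.0375]
scene [224.8, 243.2] 12 [ 0.4483 -0.2569  0.0375]
scene [249.6, 251.0] 63 [ 0.5078 -0.2216  0.0375]
scene [231.8, 259.0] 41 [ 0.4962 -0.269   0.0375]
side [393.3, 171.8] 43 [ 0.4906 -0.2661  0.0375]
side [380.5, 178.2] 34 [ 0.5052 -0.2222  0.0375]
([-0.1077, 0.0091, 0.1921, -0.0004, -0.1879, 0.0], [0.4814, -0.2686, 0.1058])
```

The LED shift (about -7 mm in x) matches a tipped module 2. Approach tilted.

>>> send_rows([
  [[-0.02, 0, 0.0, 0, -0.045, 0, 0.25], [-0.05, 0.003, 0.05, 0, -0.09, 0, 0.25], [-0.08, 0.006, 0.1, 0, -0.135, 0, 0.25], [-0.1077, 0.009, 0.19, 0, -0.188, 0, 0.25], [-0.1077, 0.009, 0.19, 0, -0.188, 0, 0.25]],
])

```text
time_s: 26.55
tool_pos: [0.4938, -0.2659, 0.0733]
ee_rot: [0.291, 0.055, 0.955, -0.015]
ft_force: [0.1, -0.5, 0.2]
finger_gap: 0.0534
grip_force: 0.0
```

>>> send_rows([
  [[0, 0, 0, 0, 0, 0, 0.25], [0, 0, 0, 0, 0, 0, 0.25], [0, 0, 0, 0, 0, 0, 0.25]],
])

```text
time_s: 26.85
tool_pos: [0.4973, -0.269, 0.0762]
ee_rot: [0.291, 0.054, 0.955, -0.017]
ft_force: [0.9, -0.1, -0.1]
finger_gap: 0.0534
grip_force: 0.0
```

```bash
python3 - <<'E'
from h import *
print(move(grasp(2),0,Rt=near(tray_up())),ctrl.state()["finger_gap"],ctrl.state()["ft_force"],ctrl.state()["qpos"].round(2))
E
```

```text
([-0.006, -0.0005, 0.2632, -0.0001, -0.0009, 0.0001], [0.4973, -0.269, 0.0762]) 0.05342117510147838 [ 0.94414    -0.07941058 -0.12628196] [-0.84  0.29 -0.9  -0.08  0.38 -0.64]
```

>>> send_rows([
  [[-0.006, 0, 0.07, 0, 0, 0, 0.25], [-0.006, 0, 0.14, 0, 0, 0, 0.25], [-0.006, 0, 0.21, 0, 0, 0, 0.25], [-0.006, 0, 0.263, 0, 0, 0, 0.25], [-0.006, 0, 0.263, 0, 0, 0, 0.25]],
])

```text
time_s: 27.35
tool_pos: [0.5191, -0.2702, 0.0418]
ee_rot: [0.29, 0.054, 0.955, -0.016]
ft_force: [-0.8, 0.4, -0.4]
finger_gap: 0.0534
grip_force: 0.0
```

>>> send_rows([
  [[0, 0, 0, 0, 0, 0, 0.25], [0, 0, 0, 0, 0, 0, -1], [0, 0, 0, 0, 0, 0, -1], [0, 0, 0, 0, 0, 0, -1], [0, 0, 0, 0, 0, 0, -1]],
])

```text
time_s: 27.85
tool_pos: [0.519, -0.2709, 0.0437]
ee_rot: [0.291, 0.054, 0.955, -0.016]
ft_force: [-1.7, 1.0, 3.1]
finger_gap: 0.0314
grip_force: 59.3
```

>>> send_rows([
  [[0, 0, 0, 0, 0, 0, -1], [-0.03, 0, -0.045, 0, 0, 0, -1], [-0.1, 0, -0.15, 0, 0, 0, -1], [-0.2, 0, -0.3, 0, 0, 0, -1], [-0.3, 0, -0.45, 0, 0, 0, -1]],
])

```text
time_s: 28.35
tool_pos: [0.5184, -0.2705, 0.1254]
ee_rot: [0.29, 0.054, 0.955, -0.016]
ft_force: [0.1, 0.3, -0.4]
finger_gap: 0.0312
grip_force: 59.9
```

>>> send_rows([
  [[-0.07, 0, -0.1, 0, 0, 0, -1], [-0.07, 0, -0.1, 0, 0.04, 0, -1], [-0.07, 0, -0.1, 0, 0.08, 0, -1], [-0.07, 0, -0.1, 0, 0.12, 0, -1], [-0.07, 0, -0.1, 0, 0.16, 0, -1]],
])

```text
time_s: 28.85
tool_pos: [0.5192, -0.2711, 0.1448]
ee_rot: [0.042, 0.056, 0.998, -0.003]
ft_force: [1.1, -0.5, -1.4]
finger_gap: 0.0318
grip_force: 59.9
```

```bash
python3 - <<'E'
from h import *
c,im,s=look("g2"); print(s["qpos"].round(2))
print(move(cpt(.026,0,.16),np.pi/2+CY))
print(move(s["tool_pos"]*[1,1,0]+[0,0,.16],np.pi/2+CY))
E
```

```text
LED [314.4, 211.1] [290, 188, 49, 47, 1804] tool frame [ 0.0257 -0.001  -0.0097]
28.85 0.031800078326028706 [ 0.5192409  -0.27106749  0.14479141] [ 1.11310831 -0.46352164 -1.42595294]
[-0.63  0.4  -0.23  0.86  0.04 -0.51]
([-0.048, 3.3064, -0.1019, -0.0021, 0.0248, -0.0473], [0.5211, -0.2715, 0.1445])
([0.0043, 0.0011, -0.1038, -0.0021, 0.0248, -0.0473], [0.5211, -0.2715, 0.1445])
```

>>> send_rows([
  [[0, 0, -0.05, 0, 0.012, -0.02, -1], [0, 0, -0.1, -0.002, 0.025, -0.047, -1], [0, 0, -0.1, -0.002, 0.025, -0.047, -1]],
])

```text
time_s: 29.2
tool_pos: [0.5189, -0.271, 0.1584]
ee_rot: [0.005, -0.018, 1.0, -0.0]
ft_force: [0.2, 0.2, -2.2]
finger_gap: 0.0315
grip_force: 59.9
```

>>> send_rows([
  [[-0.02, 0.1, 0, 0, 0, 0, -1], [-0.05, 0.27, 0, 0, 0, 0, -1], [-0.08, 0.45, 0, 0, 0, 0, -1], [-0.1, 0.63, 0, 0, 0, 0, -1], [-0.13, 0.82, 0, 0, 0, 0, -1]],
])

```text
time_s: 29.7
tool_pos: [0.5321, -0.1452, 0.1575]
ee_rot: [0.005, -0.016, 1.0, 0.0]
ft_force: [-0.3, -0.2, -0.6]
finger_gap: 0.0314
grip_force: 59.9
```

>>> send_rows([
  [[-0.03, 0.18, 0, 0, 0, 0, -1], [-0.05, 0.36, 0, 0, 0, 0, -1], [-0.08, 0.52, 0, 0, 0, 0, -1], [-0.1, 0.68, 0, 0, 0, 0, -1], [-0.13, 0.82, 0, 0, 0, 0, -1]],
])

```text
time_s: 30.2
tool_pos: [0.5472, -0.0215, 0.1577]
ee_rot: [0.005, -0.016, 1.0, 0.0]
ft_force: [0.1, -0.1, -0.6]
finger_gap: 0.0312
grip_force: 59.9
```

>>> send_rows([
  [[-0.03, 0.18, 0, 0, 0, 0, -1], [-0.05, 0.36, 0, 0, 0, 0, -1], [-0.08, 0.52, 0, 0, 0, 0, -1], [-0.1, 0.68, 0, 0, 0, 0, -1], [-0.13, 0.82, 0, 0, 0, 0, -1]],
])

```text
time_s: 30.7
tool_pos: [0.5623, 0.1019, 0.1578]
ee_rot: [0.005, -0.016, 1.0, 0.0]
ft_force: [0.3, 0.2, -1.4]
finger_gap: 0.0316
grip_force: 59.9
```

>>> send_rows([
  [[-0.03, 0.18, 0, 0, 0, 0, -1], [-0.05, 0.36, 0, 0, 0, 0, -1], [-0.08, 0.52, 0, 0, 0, 0, -1], [-0.1, 0.68, 0, 0, 0, 0, -1], [-0.13, 0.8, 0, 0, 0, 0, -1]],
])

```text
time_s: 31.2
tool_pos: [0.5776, 0.2225, 0.158]
ee_rot: [0.005, -0.016, 1.0, 0.001]
ft_force: [0.1, 0.1, -0.3]
finger_gap: 0.0317
grip_force: 59.9
```

>>> send_rows([
  [[0, 0, 0.05, 0, 0, 0, -1], [0, 0, 0.15, 0, 0, 0, -1], [0, 0, 0.2, 0, 0, 0, -1], [0, 0, 0.2, 0, 0, 0, -1]],
])

```text
time_s: 31.6
tool_pos: [0.5777, 0.22, 0.1268]
ee_rot: [0.003, -0.017, 1.0, -0.0]
ft_force: [0.3, 0.6, -1.3]
finger_gap: 0.0312
grip_force: 59.9
```

```bash
python3 - <<'E'
from h import *
dialcheck("n5"); print(ctrl.state()["qpos"].round(2))
print(move(cpt(.026,.0005,.06),np.pi/2+CY))
E
```

```text
LED [314.3, 211.1] [290, 188, 49, 47, 1801] tool frame [ 0.0251 -0.0012 -0.0077]
LED [314.6, 329.3] [269, 316, 92, 30, 2362] tool frame [-0.0418 -0.0011 -0.0072]
LED [199.6, 374.8] [169, 343, 53, 57, 756] tool frame [-0.075  -0.0672 -0.007 ]
LED [429.3, 374.5] [408, 343, 53, 57, 761] tool frame [-0.0746  0.0649 -0.007 ]
31.6 0.03122476439718996 [0.57765261 0.21995503 0.12677957] [ 0.34804422  0.6265599  -1.26750569]
post -0.0121 -0.0802 deg from front -35.6
[ 0.25  0.53 -0.06  0.97 -0.    0.21]
([-0.0243, 0.0068, 0.4515, -0.0002, 0.0025, -0.0011], [0.5783, 0.2201, 0.1277])
```

>>> send_rows([
  [[-0.021, 0.006, 0.1, 0, 0.0025, -0.001, -1], [-0.021, 0.006, 0.2, 0, 0.0025, -0.001, -1], [-0.021, 0.006, 0.3, 0, 0.0025, -0.001, -1], [-0.021, 0.006, 0.4, 0, 0.0025, -0.001, -1], [-0.021, 0.006, 0.452, 0, 0.0025, -0.001, -1]],
])

```text
time_s: 32.15
tool_pos: [0.5825, 0.2214, 0.0587]
ee_rot: [-0.0, -0.019, 1.0, -0.0]
ft_force: [-0.5, 0.1, -1.1]
finger_gap: 0.0317
grip_force: 59.9
```

>>> send_rows([
  [[0, 0, 0, 0, 0, 0, -1], [0, 0, 0, 0, 0, 0, -1], [0, 0, 0, 0, 0, 0, -1]],
])

```text
time_s: 32.45
tool_pos: [0.5836, 0.2218, 0.0612]
ee_rot: [0.001, -0.019, 1.0, -0.0]
ft_force: [0.5, 0.2, -0.9]
finger_gap: 0.0316
grip_force: 59.9
```

```bash
python3 - <<'E'
from h import *
s=ctrl.state(); print(s["ft_force"]);print(move(cpt(.0255,.0005,.055),np.pi/2+CY))
E
```

```text
[ 0.53059979  0.24041217 -0.91510497]
([0.0109, -0.0038, 0.0413, -0.0, 0.0008, 0.0003], [0.5836, 0.2218, 0.0612])
```

>>> send_rows([
  [[0.009, -0.003, 0.015, 0, 0, 0, -1], [0.009, -0.003, 0.03, 0, 0, 0, -1], [0.009, -0.003, 0.042, 0, 0, 0, -1], [0.009, -0.003, 0.044, 0, 0, 0, -1], [0.009, -0.003, 0.044, 0, 0, 0, -1]],
])

```text
time_s: 32.95
tool_pos: [0.5817, 0.2213, 0.0549]
ee_rot: [0.001, -0.019, 1.0, -0.0]
ft_force: [-3.6, -0.3, 10.9]
finger_gap: 0.0315
grip_force: 61.2
```

```bash
python3 - <<'E'
from h import *
s=ctrl.state(); print(s["ft_force"]);print(move(cpt(.0255,.0005,.055),np.pi/2+CY))
c,im,s=look("n6")
i2=optics.capture("side"); i3=optics.capture("scene")
v=np.hstack([cv2.resize(im[150:330,220:410],(400,380),interpolation=3),cv2.resize(i2[220:320,200:300],(400,380),interpolation=3)]); cv2.imwrite("pics/n6c.png",v[:,:,::-1])
E
```

```text
[-3.56887772 -0.34754983 10.89380396]
([-0.0021, -0.0005, -0.0004, -0.0001, 0.0006, 0.0003], [0.5817, 0.2213, 0.0549])
LED [314.4, 211.3] [290, 188, 49, 47, 1798] tool frame [ 0.025  -0.0012 -0.0076]
32.95 0.03154959454992581 [0.58166677 0.2212785  0.05493203] [-3.56887772 -0.34754983 10.89380396]
```

View pics/n6c.png

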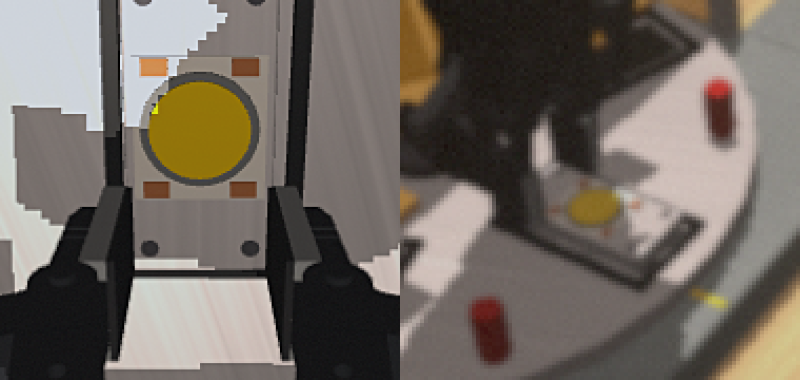

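Module 2 is in the nest: the frame strips show on both sides at (112) and (275), and the height matches the first placing. Release and go to the -y post.

>>> send_rows([
  [[0, 0, -0.003, 0, 0, 0, -1], [0, 0, -0.003, 0, 0, 0, 0.1], [0, 0, -0.003, 0, 0, 0, 0.1], [0, 0, -0.003, 0, 0, 0, 0.1], [0, 0, -0.003, 0, 0, 0, 0.1]],
])

```text
time_s: 33.6
tool_pos: [0.5816, 0.2212, 0.0541]
ee_rot: [0.001, -0.019, 1.0, -0.0]
ft_force: [-0.2, 0.5, -0.7]
finger_gap: 0.0472
grip_force: 0.0
```

>>> send_rows([
  [[0, 0, -0.05, 0, 0, 0, 0.1], [0, 0, -0.2, 0, 0, 0, 0.1], [0, 0, -0.4, 0, 0, 0, 0.1], [0.1, 0, -0.5, 0, 0, 0, -0.3], [0.2, 0, -0.5, 0, 0, 0, -0.3]],
])

```text
time_s: 34.1
tool_pos: [0.5531, 0.2205, 0.1323]
ee_rot: [0.003, -0.019, 1.0, 0.0]
ft_force: [0.1, -0.6, -0.2]
finger_gap: 0.0295
grip_force: 0.0
```

>>> send_rows([
  [[0, 0, 0, 0, 0, 0, -0.3], [0, 0, 0, 0, 0, 0, -0.3], [0, 0, 0, 0, 0, 0, -0.3]],
])

```text
time_s: 34.4
tool_pos: [0.5521, 0.22, 0.1291]
ee_rot: [0.001, -0.019, 1.0, -0.0]
ft_force: [0.6, 0.5, 0.2]
finger_gap: 0.0298
grip_force: 0.0
```

```bash
python3 - <<'E'
from h import *
dialcheck("n7"); print(move(post(-36,z=.1),np.pi/2+CY))
c=optics.get_calibration("wrist"); im=cv2.imread("pics/n7.png")[:,:,::-1].copy()
for ce,t in blobs(im,(18,120,60),(34,255,255),300)[0]:
    p=onz(c,ce,.0615)[:2]-LOAD; print(ce,t,"load frame",p@cx,p@cyv)
E
```

```text
LED [314.7, 216.3] [299, 202, 32, 30, 745] tool frame [ 0.0225 -0.001  -0.0075]
LED [177.6, 338.3] [169, 328, 18, 23, 150] tool frame [-0.0487 -0.076  -0.0074]
LED [200.5, 375.0] [170, 343, 53, 57, 683] tool frame [-0.0747 -0.0665 -0.0073]
LED [428.3, 374.5] [407, 343, 53, 57, 693] tool frame [-0.0742  0.0642 -0.0074]
34.4 0.029803306705744572 [0.5521055  0.22004188 0.12914025] [0.64537549 0.54782461 0.17101853]
post -0.0123 -0.08 deg from front -35.5
([0.0486, -0.5435, 0.1936, -0.0002, 0.0004, 0.0002], [0.5521, 0.22, 0.129])
[110.2, 12.8] [57, 0, 102, 30, 1962] load frame -0.1353667521519728 -0.12991245752223274
[314.7, 216.3] [299, 202, 32, 30, 745] load frame 0.0004888211081280978 -0.0005845158098838365
[103.0, 313.8] [59, 287, 113, 70, 3715] load frame 0.08835865813842067 -0.17826536303085394
[526.7, 313.4] [457, 286, 116, 71, 3909] load frame 0.08749392930331468 0.17742399124466765
[200.5, 375.0] [170, 343, 53, 57, 683] load frame 0.1516721266457463 -0.10232633142425697
[428.3, 374.5] [407, 343, 53, 57, 693] load frame 0.1507806076299314 0.10088955618096825
```

Module 2 is centred within 1 mm. Swing as before.

>>> send_rows([
  [[0.01, -0.13, 0, 0, 0, 0, -0.3], [0.03, -0.27, 0, 0, 0, 0, -0.3], [0.04, -0.41, 0.05, 0, 0, 0, -0.3], [0.045, -0.543, 0.1, 0, 0, 0, -0.3], [0.045, -0.543, 0.18, 0, 0, 0, -0.3]],
])

```text
time_s: 34.95
tool_pos: [0.5487, 0.1365, 0.1021]
ee_rot: [0.001, -0.018, 1.0, -0.0]
ft_force: [-0.4, 0.0, 0.3]
finger_gap: 0.0302
grip_force: 0.0
```

>>> send_rows([
  [[0, 0, 0.02, 0, 0, 0, -0.3], [0, 0, 0.08, 0, 0, 0, -0.3], [0, 0, 0.16, 0, 0, 0, -0.3], [0, 0, 0.235, 0, 0, 0, -0.3], [0, 0, 0.235, 0, 0, 0, -0.3]],
])

```text
time_s: 35.45
tool_pos: [0.5466, 0.1386, 0.065]
ee_rot: [-0.001, -0.019, 1.0, -0.0]
ft_force: [-0.6, 0.1, -0.6]
finger_gap: 0.0299
grip_force: 0.0
```

>>> send_rows([
  [[0.03, 0.05, 0, 0, 0, 0, -0.3], [0.065, 0.11, 0, 0, 0, 0, -0.3], [0.096, 0.167, 0, 0, 0, 0, -0.3], [0.13, 0.258, 0, 0, 0, 0, -0.3], [0.156, 0.349, 0, 0, 0, 0, -0.3]],
])

```text
time_s: 35.95
tool_pos: [0.5212, 0.1904, 0.0671]
ee_rot: [0.0, -0.019, 1.0, -0.001]
ft_force: [-2.0, -3.7, 0.9]
finger_gap: 0.0298
grip_force: 1.8
```

>>> send_rows([
  [[0.015, 0.096, 0, 0, 0, 0, -0.3], [0.02, 0.192, 0, 0, 0, 0, -0.3], [0.015, 0.288, 0, 0, 0, 0, -0.3], [0, 0.383, 0, 0, 0, 0, -0.3], [-0.03, 0.475, 0, 0, 0, 0, -0.3]],
])

```text
time_s: 36.45
tool_pos: [0.5249, 0.263, 0.0671]
ee_rot: [0.001, -0.019, 1.0, 0.0]
ft_force: [-0.2, 0.3, 0.2]
finger_gap: 0.0301
grip_force: 0.0
```

>>> send_rows([
  [[-0.03, 0.091, 0, 0, 0, 0, -0.3], [-0.065, 0.15, 0, 0, 0, 0, -0.3], [-0.11, 0.22, 0, 0, 0, 0, -0.3], [-0.126, 0.258, 0, 0, 0, 0, -0.3], [-0.126, 0.258, 0, 0, 0, 0, -0.3]],
])

```text
time_s: 36.95
tool_pos: [0.5422, 0.3013, 0.0668]
ee_rot: [0.001, -0.019, 1.0, -0.0]
ft_force: [-0.3, 0.3, -0.2]
finger_gap: 0.0297
grip_force: 0.0
```

>>> send_rows([
  [[0, 0, -0.15, 0, 0, 0, -0.3], [0, 0, -0.35, 0, 0, 0, -0.3], [0, 0, -0.5, 0, 0, 0, -0.3], [0, -0.2, -0.6, 0, 0, 0, -0.3], [0, -0.45, -0.6, 0, 0, 0, -1]],
])

```text
time_s: 37.45
tool_pos: [0.5453, 0.2335, 0.1593]
ee_rot: [0.003, -0.02, 1.0, 0.0]
ft_force: [0.6, -0.8, 0.1]
finger_gap: 0.0168
grip_force: 0.0
```

>>> send_rows([
  [[0, -0.07, 0, 0, 0, 0, -1], [0, -0.07, 0, 0, 0, 0, -1], [0, -0.07, 0, 0, 0, 0, -1]],
])

```text
time_s: 37.75
tool_pos: [0.5445, 0.223, 0.1569]
ee_rot: [0.001, -0.019, 1.0, -0.0]
ft_force: [-0.2, -0.0, -0.1]
finger_gap: 0.0001
grip_force: 0.0
```

```bash
python3 - <<'E'
from h import *
dialcheck("d2"); print(move(tpt(3,-.021,.15),np.pi/2+TY))
E
```

```text
LED [215.6, 335.2] [204, 324, 24, 24, 238] tool frame [-0.046  -0.0546 -0.0074]
LED [413.4, 335.1] [402, 324, 24, 24, 241] tool frame [-0.0459  0.0524 -0.0075]
LED [314.5, 336.1] [308, 326, 14, 20, 220] tool frame [-0.046  -0.0011 -0.0074]
37.75 6.639230443959987e-05 [0.54453802 0.22296895 0.15685845] [-0.19757364 -0.01648568 -0.1063398 ]
post -0.0123 -0.0802 deg from front -35.6
post -0.0096 0.0817 deg from front 36.7
([0.4994, -2.9394, 0.0449, -0.0, 0.0003, 0.048], [0.5445, 0.2234, 0.1568])
```

>>> send_rows([
  [[0.03, -0.15, 0, 0, 0, 0, -1], [0.06, -0.35, 0, 0, 0, 0, -1], [0.1, -0.55, 0, 0, 0, 0, -1], [0.13, -0.75, 0, 0, 0, 0, -1], [0.16, -0.95, 0, 0, 0, 0, -1]],
])

```text
time_s: 38.3
tool_pos: [0.5258, 0.0795, 0.1568]
ee_rot: [0.001, -0.02, 1.0, -0.0]
ft_force: [-0.4, -0.2, 0.7]
finger_gap: 0.0004
grip_force: 0.0
```

>>> send_rows([
  [[0.03, -0.2, 0, 0, 0, 0, -1], [0.06, -0.4, 0, 0, 0, 0, -1], [0.1, -0.6, 0, 0, 0, 0, -1], [0.13, -0.8, 0, 0, 0, 0, -1], [0.16, -0.95, 0, 0, 0, 0, -1]],
])

```text
time_s: 38.8
tool_pos: [0.5076, -0.0645, 0.1569]
ee_rot: [0.001, -0.019, 1.0, -0.0]
ft_force: [0.4, 0.7, -0.3]
finger_gap: -0.0002
grip_force: 0.0
```

>>> send_rows([
  [[0.04, -0.2, 0, 0, 0, 0, -1], [0.08, -0.4, 0, 0, 0, 0, -1], [0.12, -0.6, 0, 0, 0, 0, -1], [0.15, -0.8, 0, 0, 0, 0, -1], [0.18, -0.94, 0, 0, 0, 0, -1]],
])

```text
time_s: 39.3
tool_pos: [0.4862, -0.2068, 0.1569]
ee_rot: [0.001, -0.019, 1.0, -0.0]
ft_force: [-0.5, 0.2, 0.3]
finger_gap: 0.0003
grip_force: 0.0
```

>>> send_rows([
  [[0, -0.05, 0.1, 0, 0, 0.02, -1], [0, -0.1, 0.2, 0, 0, 0.048, -1], [0, -0.1, 0.4, 0, 0, 0.048, -1], [0, -0.1, 0.55, 0, 0, 0.048, -1], [0, -0.1, 0.64, 0, 0, 0.048, -1]],
])

```text
time_s: 39.8
tool_pos: [0.4862, -0.2194, 0.059]
ee_rot: [-0.0, 0.056, 0.998, 0.001]
ft_force: [-0.2, 0.3, 1.9]
finger_gap: -0.0003
grip_force: 0.0
```

>>> send_rows([
  [[0, 0, 0, 0, 0, 0, -1], [0, 0, 0, 0, 0, 0, -1], [0, 0, 0, 0, 0, 0, -1]],
])

```text
time_s: 40.1
tool_pos: [0.4873, -0.2209, 0.0619]
ee_rot: [0.001, 0.056, 0.998, -0.0]
ft_force: [-0.2, 0.6, 0.5]
finger_gap: 0.0001
grip_force: 0.0
```

```bash
python3 - <<'E'
from h import *
print(ctrl.state()["time_s"],move(tpt(3,-.021,.03),np.pi/2+TY))
E
```

```text
40.1 ([0.0078, 0.005, 0.2128, -0.0002, 0.0009, 0.0002], [0.4873, -0.2209, 0.0619])
```

>>> send_rows([
  [[0.007, 0.004, 0.11, 0, 0, 0, -1], [0.007, 0.004, 0.165, 0, 0, 0, -1], [0.007, 0.004, 0.185, 0, 0, 0, -1], [0.007, 0.004, 0.2, 0, 0, 0, -1], [0.007, 0.004, 0.213, 0, 0, 0, -1]],
])

```text
time_s: 40.6
tool_pos: [0.4858, -0.2203, 0.0294]
ee_rot: [0.001, 0.057, 0.998, -0.0]
ft_force: [-1.0, 0.5, 4.5]
finger_gap: 0.0002
grip_force: 2.6
```

>>> send_rows([
  [[0, 0, 0.005, 0, 0, 0, -1], [0, 0, 0.007, 0, 0, 0, -1], [0, 0, -0.1, 0, 0, 0, -1], [0, 0, -0.35, 0, 0, 0, -0.4], [0, 0, -0.5, 0, 0, 0, 0.25]],
])

```text
time_s: 41.1
tool_pos: [0.4861, -0.2206, 0.1064]
ee_rot: [0.002, 0.057, 0.998, -0.001]
ft_force: [0.3, 0.1, 0.1]
finger_gap: 0.0281
grip_force: 0.0
```

```bash
python3 - <<'E'
from h import *
for n in ("scene","side"):
    i2=optics.capture(n); c2=optics.get_calibration(n)
    for ce,t in blobs(i2,(18,110,70),(34,255,255),12)[0]:
        p=onz(c2,ce,.0375)
        if np.linalg.norm(p[:2]-[.5,-.25])<.08: print(n,ce,t[4],p.round(4))
print(move(grasp(3,back=.04),0,Rt=near(tray_up())))
E
```

```text
scene [248.1, 249.3] 41 [ 0.5015 -0.2217  0.0375]
side [383.2, 180.2] 47 [ 0.4956 -0.2173  0.0375]
([-0.1023, 0.0091, 0.2042, -0.0009, -0.1867, 0.0002], [0.4876, -0.2215, 0.1075])
```

Tipped, as before (LED shift about -7 mm). Approach module 3.

>>> send_rows([
  [[-0.02, 0, 0.0, 0, -0.045, 0, 0.25], [-0.05, 0.003, 0.05, 0, -0.09, 0, 0.25], [-0.08, 0.006, 0.1, 0, -0.135, 0, 0.25], [-0.105, 0.009, 0.195, 0, -0.188, 0, 0.25], [-0.105, 0.009, 0.195, 0, -0.188, 0, 0.25]],
])

```text
time_s: 41.7
tool_pos: [0.4994, -0.2193, 0.0738]
ee_rot: [0.292, 0.054, 0.955, -0.016]
ft_force: [0.4, -0.4, -0.1]
finger_gap: 0.0538
grip_force: 0.0
```

>>> send_rows([
  [[0, 0, 0, 0, 0, 0, 0.25], [0, 0, 0, 0, 0, 0, 0.25], [0, 0, 0, 0, 0, 0, 0.25]],
])

```text
time_s: 42.0
tool_pos: [0.5024, -0.2215, 0.0757]
ee_rot: [0.291, 0.054, 0.955, -0.017]
ft_force: [0.1, -0.5, 0.3]
finger_gap: 0.0533
grip_force: 0.0
```

```bash
python3 - <<'E'
from h import *
print(move(grasp(3),0,Rt=near(tray_up())),ctrl.state()["finger_gap"],ctrl.state()["ft_force"])
E
```

```text
([-0.0099, -0.0021, 0.2623, -0.0003, -0.0004, 0.0002], [0.5024, -0.2215, 0.0757]) 0.05328866341422106 [ 0.09312551 -0.46678975  0.26076691]
```

>>> send_rows([
  [[-0.01, -0.002, 0.07, 0, 0, 0, 0.25], [-0.01, -0.002, 0.14, 0, 0, 0, 0.25], [-0.01, -0.002, 0.21, 0, 0, 0, 0.25], [-0.01, -0.002, 0.263, 0, 0, 0, 0.25], [-0.01, -0.002, 0.263, 0, 0, 0, 0.25]],
])

```text
time_s: 42.5
tool_pos: [0.5244, -0.223, 0.0415]
ee_rot: [0.29, 0.054, 0.955, -0.016]
ft_force: [-1.0, -0.2, -0.6]
finger_gap: 0.0534
grip_force: 0.0
```

>>> send_rows([
  [[0, 0, 0, 0, 0, 0, 0.25], [0, 0, 0, 0, 0, 0, -1], [0, 0, 0, 0, 0, 0, -1], [0, 0, 0, 0, 0, 0, -1], [0, 0, 0, 0, 0, 0, -1]],
])

```text
time_s: 43.0
tool_pos: [0.5243, -0.2236, 0.0433]
ee_rot: [0.291, 0.054, 0.955, -0.017]
ft_force: [-2.1, 1.6, 4.6]
finger_gap: 0.0319
grip_force: 59.3
```

>>> send_rows([
  [[0, 0, 0, 0, 0, 0, -1], [-0.03, 0, -0.045, 0, 0, 0, -1], [-0.1, 0, -0.15, 0, 0, 0, -1], [-0.2, 0, -0.3, 0, 0, 0, -1], [-0.3, 0, -0.45, 0, 0, 0, -1]],
])

```text
time_s: 43.5
tool_pos: [0.5235, -0.2232, 0.1251]
ee_rot: [0.291, 0.054, 0.955, -0.016]
ft_force: [0.0, -0.2, -1.0]
finger_gap: 0.0315
grip_force: 59.9
```

>>> send_rows([
  [[-0.07, 0, -0.1, 0, 0, 0, -1], [-0.07, 0, -0.1, 0, 0.04, 0, -1], [-0.07, 0, -0.1, 0, 0.08, 0, -1], [-0.07, 0, -0.1, 0, 0.12, 0, -1], [-0.07, 0, -0.1, 0, 0.16, 0, -1]],
])

```text
time_s: 44.0
tool_pos: [0.5244, -0.2237, 0.1445]
ee_rot: [0.043, 0.056, 0.997, -0.003]
ft_force: [0.2, -0.5, -1.7]
finger_gap: 0.0313
grip_force: 59.9
```

>>> send_rows([
  [[0, 0, -0.05, 0, 0.012, -0.02, -1], [0, 0, -0.1, -0.002, 0.026, -0.047, -1], [0, 0, -0.1, -0.002, 0.026, -0.047, -1], [0, 0, -0.1, -0.002, 0.026, -0.047, -1]],
])

```text
time_s: 44.4
tool_pos: [0.523, -0.2232, 0.1573]
ee_rot: [0.004, -0.016, 1.0, -0.001]
ft_force: [-0.7, -0.7, 0.2]
finger_gap: 0.0315
grip_force: 59.9
```

```bash
python3 - <<'E'
from h import *
c,im,s=look("g3")
print(move(cpt(.0255,0,.16),np.pi/2+CY))
E
```

```text
LED [314.7, 211.6] [291, 189, 49, 47, 1804] tool frame [ 0.0249 -0.001  -0.0077]
44.4 0.03154315681472789 [ 0.52301081 -0.22324706  0.15730985] [-0.6805118  -0.7196226   0.20560272]
([-0.4919, 2.9444, -0.0177, -0.0003, 0.0026, -0.0014], [0.5225, -0.2231, 0.1572])
```

>>> send_rows([
  [[-0.02, 0.12, 0, 0, 0.0026, -0.0014, -1], [-0.05, 0.3, 0, 0, 0.0026, -0.0014, -1], [-0.09, 0.51, 0, 0, 0.0026, -0.0014, -1], [-0.12, 0.72, 0, 0, 0.0026, -0.0014, -1], [-0.16, 0.92, 0, 0, 0.0026, -0.0014, -1]],
])

```text
time_s: 44.95
tool_pos: [0.5413, -0.0833, 0.1573]
ee_rot: [-0.0, -0.018, 1.0, -0.0]
ft_force: [0.6, -0.4, -0.9]
finger_gap: 0.0314
grip_force: 59.9
```

>>> send_rows([
  [[-0.03, 0.2, 0, 0, 0, 0, -1], [-0.06, 0.4, 0, 0, 0, 0, -1], [-0.1, 0.6, 0, 0, 0, 0, -1], [-0.13, 0.8, 0, 0, 0, 0, -1], [-0.165, 0.99, 0, 0, 0, 0, -1]],
])

```text
time_s: 45.45
tool_pos: [0.5603, 0.0659, 0.1571]
ee_rot: [-0.0, -0.018, 1.0, -0.0]
ft_force: [0.6, -0.0, -0.7]
finger_gap: 0.0314
grip_force: 59.9
```

>>> send_rows([
  [[-0.03, 0.2, 0, 0, 0, 0, -1], [-0.06, 0.4, 0, 0, 0, 0, -1], [-0.1, 0.6, 0, 0, 0, 0, -1], [-0.13, 0.8, 0, 0, 0, 0, -1], [-0.16, 0.97, 0, 0, 0, 0, -1]],
])

```text
time_s: 45.95
tool_pos: [0.5788, 0.2122, 0.1569]
ee_rot: [-0.0, -0.019, 1.0, -0.0]
ft_force: [0.4, -0.3, -1.1]
finger_gap: 0.0319
grip_force: 59.9
```

>>> send_rows([
  [[0, 0.03, 0.05, 0, 0, 0, -1], [0, 0.06, 0.15, 0, 0, 0, -1], [0, 0.06, 0.2, 0, 0, 0, -1], [0, 0.06, 0.2, 0, 0, 0, -1]],
])

```text
time_s: 46.35
tool_pos: [0.5778, 0.219, 0.1256]
ee_rot: [-0.002, -0.019, 1.0, -0.001]
ft_force: [0.1, 0.4, -1.7]
finger_gap: 0.0316
grip_force: 59.9
```

```bash
python3 - <<'E'
from h import *
dialcheck("n8"); print(move(cpt(.0253,.0005,.06),np.pi/2+CY))
E
```

```text
LED [314.6, 211.6] [290, 189, 50, 47, 1802] tool frame [ 0.0248 -0.0011 -0.0074]
LED [314.5, 330.1] [269, 318, 92, 28, 2216] tool frame [-0.042  -0.0011 -0.0076]
LED [199.5, 374.9] [169, 343, 53, 57, 757] tool frame [-0.0743 -0.067  -0.0076]
LED [429.4, 374.6] [408, 343, 54, 57, 760] tool frame [-0.0738  0.0646 -0.0079]
46.35 0.03164629621439173 [0.57778471 0.21895655 0.12564126] [ 0.08109504  0.42318844 -1.65566096]
post -0.012 -0.0802 deg from front -35.6
([-0.0236, 0.014, 0.4437, -0.0005, -0.0006, 0.0003], [0.5785, 0.2191, 0.1266])
```

>>> send_rows([
  [[-0.021, 0.012, 0.1, 0, 0, 0, -1], [-0.021, 0.012, 0.2, 0, 0, 0, -1], [-0.021, 0.012, 0.3, 0, 0, 0, -1], [-0.021, 0.012, 0.4, 0, 0, 0, -1], [-0.021, 0.012, 0.444, 0, 0, 0, -1]],
])

```text
time_s: 46.9
tool_pos: [0.5815, 0.2214, 0.0586]
ee_rot: [-0.001, -0.019, 1.0, -0.001]
ft_force: [0.2, -0.8, -1.3]
finger_gap: 0.0315
grip_force: 59.9
```

>>> send_rows([
  [[0, 0, 0, 0, 0, 0, -1], [0, 0, 0, 0, 0, 0, -1], [0, 0, 0, 0, 0, 0, -1]],
])

```text
time_s: 47.2
tool_pos: [0.5828, 0.222, 0.0612]
ee_rot: [0.0, -0.019, 1.0, -0.0]
ft_force: [0.4, -0.1, -0.5]
finger_gap: 0.0314
grip_force: 59.9
```

```bash
python3 - <<'E'
from h import *
c,im,s=look("n8b");print(move(cpt(.0253,.0005,.055),np.pi/2+CY))
E
```

```text
LED [314.6, 211.6] [290, 189, 50, 47, 1801] tool frame [ 0.0248 -0.0011 -0.0075]
47.2 0.03142176067203527 [0.58277521 0.22198381 0.0612304 ] [ 0.44188555 -0.13416971 -0.45719   ]
([0.0068, -0.0051, 0.0414, -0.0003, 0.0002, 0.0007], [0.5828, 0.222, 0.0612])
```

>>> send_rows([
  [[0.005, -0.004, 0.015, 0, 0, 0, -1], [0.005, -0.004, 0.03, 0, 0, 0, -1], [0.005, -0.004, 0.042, 0, 0, 0, -1], [0.005, -0.004, 0.044, 0, 0, 0, -1], [0.005, -0.004, 0.044, 0, 0, 0, -1]],
])

```text
time_s: 47.75
tool_pos: [0.5814, 0.2213, 0.0546]
ee_rot: [-0.0, -0.02, 1.0, -0.001]
ft_force: [-4.2, -0.5, 8.9]
finger_gap: 0.0317
grip_force: 61.1
```

>>> send_rows([
  [[0, 0, -0.003, 0, 0, 0, -1], [0, 0, -0.003, 0, 0, 0, 0.1], [0, 0, -0.003, 0, 0, 0, 0.1], [0, 0, -0.003, 0, 0, 0, 0.1], [0, 0, -0.003, 0, 0, 0, 0.1]],
])

```text
time_s: 48.25
tool_pos: [0.5814, 0.2213, 0.0541]
ee_rot: [-0.0, -0.019, 1.0, -0.001]
ft_force: [-0.3, -0.4, -0.0]
finger_gap: 0.0469
grip_force: 0.0
```

>>> send_rows([
  [[0, 0, -0.05, 0, 0, 0, 0.1], [0, 0, -0.2, 0, 0, 0, 0.1], [0, 0, -0.4, 0, 0, 0, 0.1], [0.1, 0, -0.5, 0, 0, 0, -0.3], [0.2, 0, -0.5, 0, 0, 0, -0.3]],
])

```text
time_s: 48.75
tool_pos: [0.5531, 0.2206, 0.1324]
ee_rot: [0.002, -0.019, 1.0, 0.0]
ft_force: [0.9, -0.1, -0.6]
finger_gap: 0.0298
grip_force: 0.0
```

>>> send_rows([
  [[0, 0, 0, 0, 0, 0, -0.3], [0, 0, 0, 0, 0, 0, -0.3], [0, 0, 0, 0, 0, 0, -0.3]],
])

```text
time_s: 49.05
tool_pos: [0.552, 0.2202, 0.1292]
ee_rot: [-0.0, -0.019, 1.0, -0.001]
ft_force: [-0.2, -0.1, -0.5]
finger_gap: 0.0298
grip_force: 0.0
```

```bash
python3 - <<'E'
from h import *
dialcheck("n9"); print(move(post(-36,z=.1),np.pi/2+CY))
c=optics.get_calibration("wrist"); im=cv2.imread("pics/n9.png")[:,:,::-1].copy()
for ce,t in blobs(im,(18,120,60),(34,255,255),600)[0]:
    p=onz(c,ce,.0615)[:2]-LOAD; 
    if abs(p[0])<.1: print(ce,t,"load frame",p@cx,p@cyv)
cv2.imwrite("pics/n9c.png",im[100:350,120:520,::-1])
E
```

```text
LED [314.9, 216.3] [300, 202, 31, 30, 740] tool frame [ 0.0225 -0.001  -0.0075]
LED [177.5, 338.3] [169, 328, 18, 23, 150] tool frame [-0.0487 -0.076  -0.0074]
LED [200.4, 375.0] [171, 343, 52, 57, 681] tool frame [-0.0746 -0.0666 -0.0075]
LED [428.5, 374.8] [407, 344, 53, 56, 689] tool frame [-0.0742  0.0642 -0.0076]
49.05 0.02983047091609964 [0.55201394 0.22017335 0.12916678] [-0.18500689 -0.06593834 -0.49061265]
post -0.0123 -0.0801 deg from front -35.5
([0.0484, -0.5438, 0.1944, -0.0004, -0.0002, 0.0007], [0.552, 0.2201, 0.1291])
[314.9, 216.3] [300, 202, 31, 30, 740] load frame 0.00029769400115054297 -0.0003828678405852354
[103.0, 313.8] [59, 287, 113, 70, 3738] load frame 0.08837461426897127 -0.17807134659462398
[526.7, 313.9] [458, 287, 114, 70, 3820] load frame 0.08734933350216666 0.17749374792868583
```

View pics/n9c.png

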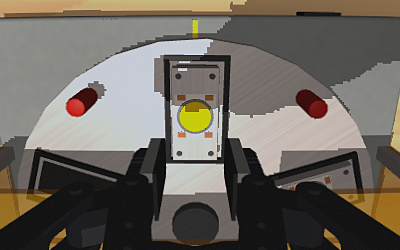

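Module 3 lies flat and centred in the front nest (LED at (195,117) in the crop). Module 2 is seen in the neighbouring nest on the right. Third swing.

>>> send_rows([
  [[0.01, -0.13, 0, 0, 0, 0, -0.3], [0.03, -0.27, 0, 0, 0, 0, -0.3], [0.04, -0.41, 0.05, 0, 0, 0, -0.3], [0.045, -0.543, 0.1, 0, 0, 0, -0.3], [0.045, -0.543, 0.18, 0, 0, 0, -0.3]],
])

```text
time_s: 49.6
tool_pos: [0.5487, 0.1365, 0.1022]
ee_rot: [0.0, -0.018, 1.0, -0.001]
ft_force: [-0.2, -0.1, 0.2]
finger_gap: 0.03
grip_force: 0.0
```

>>> send_rows([
  [[0, 0, 0.02, 0, 0, 0, -0.3], [0, 0, 0.08, 0, 0, 0, -0.3], [0, 0, 0.16, 0, 0, 0, -0.3], [0, 0, 0.235, 0, 0, 0, -0.3], [0, 0, 0.235, 0, 0, 0, -0.3]],
])

```text
time_s: 50.1
tool_pos: [0.5465, 0.1387, 0.0652]
ee_rot: [-0.002, -0.02, 1.0, -0.001]
ft_force: [-0.2, -0.7, 1.0]
finger_gap: 0.0297
grip_force: 0.0
```

>>> send_rows([
  [[0.03, 0.05, 0, 0, 0, 0, -0.3], [0.065, 0.11, 0, 0, 0, 0, -0.3], [0.096, 0.167, 0, 0, 0, 0, -0.3], [0.13, 0.258, 0, 0, 0, 0, -0.3], [0.156, 0.349, 0, 0, 0, 0, -0.3]],
])

```text
time_s: 50.6
tool_pos: [0.5211, 0.1904, 0.0672]
ee_rot: [-0.001, -0.019, 1.0, -0.001]
ft_force: [-1.8, -2.6, 0.8]
finger_gap: 0.03
grip_force: 1.8
```

>>> send_rows([
  [[0.015, 0.096, 0, 0, 0, 0, -0.3], [0.02, 0.192, 0, 0, 0, 0, -0.3], [0.015, 0.288, 0, 0, 0, 0, -0.3], [0, 0.383, 0, 0, 0, 0, -0.3], [-0.03, 0.475, 0, 0, 0, 0, -0.3]],
])

```text
time_s: 51.1
tool_pos: [0.5247, 0.263, 0.0672]
ee_rot: [0.0, -0.02, 1.0, -0.0]
ft_force: [0.5, -0.2, -0.2]
finger_gap: 0.03
grip_force: 0.0
```

>>> send_rows([
  [[-0.03, 0.091, 0, 0, 0, 0, -0.3], [-0.065, 0.15, 0, 0, 0, 0, -0.3], [-0.11, 0.22, 0, 0, 0, 0, -0.3], [-0.126, 0.258, 0, 0, 0, 0, -0.3], [-0.126, 0.258, 0, 0, 0, 0, -0.3]],
])

```text
time_s: 51.6
tool_pos: [0.5419, 0.3013, 0.0668]
ee_rot: [-0.0, -0.02, 1.0, -0.0]
ft_force: [-0.0, -0.5, -0.4]
finger_gap: 0.0301
grip_force: 0.0
```

>>> send_rows([
  [[0, 0, -0.15, 0, 0, 0, -0.3], [0, 0, -0.35, 0, 0, 0, -0.3], [0, 0, -0.5, 0, 0, 0, -0.3], [0, -0.2, -0.6, 0, 0, 0, -0.3], [0, -0.45, -0.6, 0, 0, 0, -1]],
])

```text
time_s: 52.1
tool_pos: [0.5453, 0.2335, 0.1593]
ee_rot: [0.002, -0.02, 1.0, -0.0]
ft_force: [1.5, -0.4, -0.8]
finger_gap: 0.017
grip_force: 0.0
```

>>> send_rows([
  [[0, -0.07, 0, 0, 0, 0, -1], [0, -0.07, 0, 0, 0, 0, -1], [0, -0.07, 0, 0, 0, 0, -1]],
])

```text
time_s: 52.4
tool_pos: [0.5445, 0.2231, 0.1569]
ee_rot: [-0.001, -0.019, 1.0, -0.0]
ft_force: [0.1, -0.1, 1.2]
finger_gap: -0.0001
grip_force: 0.0
```

```bash
python3 - <<'E'
from h import *
dialcheck("d3"); c=optics.get_calibration("wrist"); im=cv2.imread("pics/d3.png")[:,:,::-1].copy()
for a,_ in [b for b in blobs(im,(50,100,50),(90,255,255),100)[0]]: print("btn",a,onz(c,a,.05).round(4),onz(c,a,.06).round(4))
print(move([.554,.0115,.12],np.pi/2+CY))
E
```

```text
LED [215.6, 335.1] [204, 324, 24, 24, 242] tool frame [-0.0459 -0.0546 -0.0075]
LED [413.5, 335.2] [402, 325, 24, 23, 238] tool frame [-0.0459  0.0524 -0.0076]
LED [314.6, 336.5] [308, 326, 14, 20, 213] tool frame [-0.0462 -0.0011 -0.0075]
52.4 -0.00010568879462042094 [0.54451644 0.22307067 0.15687196] [ 0.14897218 -0.08408472  1.16754171]
post -0.0122 -0.0804 deg from front -35.6
post -0.0092 0.0813 deg from front 36.7
btn [74.4, 197.8] [0.5553 0.0112 0.05  ] [0.552  0.0196 0.06  ]
([-0.0085, -1.4145, 0.2466, -0.0002, -0.0003, 0.0008], [0.5444, 0.2235, 0.1568])
```

The dial rests in its detent. Move to the button at (0.554, 0.0115).

>>> send_rows([
  [[0, -0.15, 0, 0, 0, 0, -1], [0, -0.4, 0, 0, 0, 0, -1], [0, -0.6, 0, 0, 0, 0, -1], [0, -0.8, 0, 0, 0, 0, -1], [0, -0.95, 0, 0, 0, 0, -1]],
])

```text
time_s: 52.95
tool_pos: [0.5502, 0.08, 0.1569]
ee_rot: [-0.0, -0.02, 1.0, -0.001]
ft_force: [0.5, 0.2, -0.3]
finger_gap: -0.0002
grip_force: 0.0
```

>>> send_rows([
  [[0, -0.2, 0, 0, 0, 0, -1], [-0.01, -0.4, 0.1, 0, 0, 0, -1], [-0.01, -0.465, 0.3, 0, 0, 0, -1], [-0.01, -0.465, 0.5, 0, 0, 0, -1], [-0.01, -0.465, 0.55, 0, 0, 0, -1]],
])

```text
time_s: 53.45
tool_pos: [0.5524, 0.0115, 0.0718]
ee_rot: [-0.003, -0.02, 1.0, -0.0]
ft_force: [-0.7, 0.2, -0.5]
finger_gap: -0.0003
grip_force: 0.0
```

>>> send_rows([
  [[0, 0, 0, 0, 0, 0, -1], [0, 0, 0, 0, 0, 0, -1], [0, 0, 0, 0, 0, 0, -1]],
])

```text
time_s: 53.75
tool_pos: [0.5555, 0.0111, 0.0762]
ee_rot: [0.001, -0.02, 1.0, -0.001]
ft_force: [-0.5, -0.6, 0.4]
finger_gap: -0.0
grip_force: 0.0
```

```bash
python3 - <<'E'
from h import *
print(move([.5545,.0115,.05],np.pi/2+CY),ctrl.state()["ft_force"])
E
```

```text
([0.0067, 0.0029, 0.1746, -0.0004, 0.0005, 0.001], [0.5555, 0.0111, 0.0762]) [-0.48070568 -0.60063457  0.42006793]
```

>>> send_rows([
  [[0.006, 0.003, 0.05, 0, 0, 0, -1], [0.006, 0.003, 0.1, 0, 0, 0, -1], [0.006, 0.003, 0.13, 0, 0, 0, -1], [0.006, 0.003, 0.16, 0, 0, 0, -1], [0.006, 0.003, 0.175, 0, 0, 0, -1]],
])

```text
time_s: 54.25
tool_pos: [0.5531, 0.0111, 0.0481]
ee_rot: [-0.001, -0.019, 1.0, -0.0]
ft_force: [-2.0, 0.5, 3.3]
finger_gap: -0.0001
grip_force: 1.8
```

>>> send_rows([
  [[0, 0, 0.005, 0, 0, 0, -1], [0, 0, 0.01, 0, 0, 0, -1], [0, 0, 0.01, 0, 0, 0, -1]],
])

```text
time_s: 54.55
tool_pos: [0.5531, 0.0111, 0.0471]
ee_rot: [-0.001, -0.019, 1.0, -0.001]
ft_force: [-2.5, 0.1, 4.4]
finger_gap: -0.0
grip_force: 2.1
```

>>> send_rows([
  [[0, 0, 0.007, 0, 0, 0, -1], [0, 0, 0.014, 0, 0, 0, -1], [0, 0, 0.02, 0, 0, 0, -1], [0, 0, 0.02, 0, 0, 0, -1], [0, 0, 0.02, 0, 0, 0, -1]],
])

```text
time_s: 55.05
tool_pos: [0.5534, 0.011, 0.0457]
ee_rot: [0.0, -0.02, 1.0, -0.001]
ft_force: [-9.3, -0.0, 25.5]
finger_gap: -0.0001
grip_force: 12.8
```

The force of 25 N means the button is on its stop. Retract.

>>> send_rows([
  [[0, 0, -0.03, 0, 0, 0, -1], [0, 0, -0.1, 0, 0, 0, -1], [0, 0, -0.3, 0, 0, 0, -1], [0, 0, -0.5, 0, 0, 0, -1], [0, 0, -0.7, 0, 0, 0, -1]],
])

```text
time_s: 55.55
tool_pos: [0.5537, 0.0111, 0.1505]
ee_rot: [-0.0, -0.019, 1.0, -0.001]
ft_force: [1.5, 0.5, -0.4]
finger_gap: -0.0001
grip_force: 0.0
```

>>> send_rows([
  [[0.2, 0, -0.1, 0, 0, 0, -1], [0.4, 0, -0.2, 0, 0, 0, -1], [0.6, 0, -0.2, 0, 0, 0, -1], [0.8, 0, -0.2, 0, 0, 0, -1], [0.8, 0, -0.2, 0, 0, 0, -1]],
])

```text
time_s: 56.05
tool_pos: [0.4305, 0.0067, 0.1795]
ee_rot: [-0.001, -0.019, 1.0, -0.001]
ft_force: [-0.7, -0.5, -0.7]
finger_gap: -0.0
grip_force: 0.0
```

```bash
python3 - <<'E'
from h import *
a=optics.capture("scene"); b=optics.capture("side"); s=ctrl.state(); print(s["time_s"],s["tool_pos"])
v=np.hstack([cv2.resize(a[120:270,180:480],(400,300),interpolation=3),cv2.resize(b[140:340,50:450],(400,300),interpolation=3)])
cv2.imwrite("pics/f.png",np.clip(v[:,:,::-1]*1.4,0,255).astype(np.uint8))
E
```

```text
56.15 [0.43420217 0.00635242 0.17980341]
```

View pics/f.png

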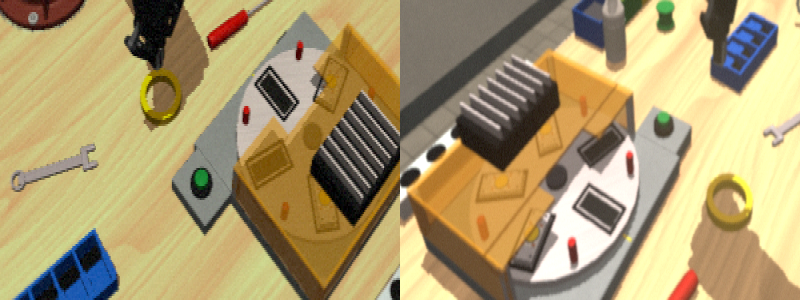

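The front nest is empty, three modules lie under the guard, the tray is empty and the button is up. I'm handing the job in.

```bash
python3 -c "
from workcell import ctrl
print(ctrl.close_job())"
```

```text
the job is handed in; nothing more can be done
None
```

All three modules in the tray (pocket 0 was empty) lie flat in nests under the guard, an empty nest is at the front with the dial in its detent, the start button was pressed down to its stop and came back up, and the job was handed in at about 56 s; no verdict came back.

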